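# Refit the handwheel of a sloped practice board and screw its clamp down

### The arm

A 6-joint arm with a two-finger parallel gripper is mounted at the origin on the work surface. World frame = base frame: x ahead of the robot, y to its left, z up, the work surface at z = 0. Lengths are in m, angles in rad, forces in N, time in s.
With the tool pointing down it reaches from about 0.375 to 0.825 m from the base axis. Payload 5.5 kg.
Tool frame: the origin (TCP) lies at the very end of the fingers, on their centre line; the grasp point (between the pads) lies 19 mm behind it (bot.grip_point_offset is the distance from the TCP to the grasp point, in m); z points along the fingers, x is the direction in which the jaws open and shut, and the axes are right-handed (so a half turn about z gives the same grasp; the last joint's range is limited). The gripper opens to 85 mm and grips with 20 to 120 N. Pads are 22 mm wide; open, the fingers measure 114 mm over their backs; the gripper's body (76 mm by 85 mm) begins 54 mm behind the grasp point. The pads swing forward as they close: fully open they stand 13 mm farther back than shut.
Start: joints at [1.157, 0.314, -0.047, 1.21, 0, 1.571], TCP at [0.241, 0.549, 0.231] pointing down, gripper open.
Joint ranges: [-2.67, 2.67], [-0.69, 1.73], [-1.03, 1.25], [-2.08, 2.16], [-1.42, 1.45], [-3.14, 3.14]. Speed limits (rad/s): [2.39, 2.39, 3.01, 3.14, 3.14, 3.14].

### API

Orientations are given as a rotation vector (axis times angle).
In Python, from bench import bot gives the robot as it stands. The module is installed in compiled form; this text tells all that it offers.
- The arm moves only by the tool servo_tool, never from a script. Its argument "steps" is one flat list of numbers, 7 for each row, row after row: the shift along the tool's x, y, z in cm, then the turn, a rotation vector about the tool's x, y, z in rad, then the opening, from 0 (shut) to 1 (fully open). In form: [dx, dy, dz, wx, wy, wz, fingers, dx, dy, dz, wx, wy, wz, fingers, ...]. A call has 1 to 12 rows; each row shifts and turns the commanded pose from where the row before left it, along the tool's axes as they then stand; what a row does not reach is not made up. A row lasts 1/12 s, in which the tool goes at most 41.7 mm and 7.16 degrees, less where a joint would pass 70% of its speed; a pose out of reach is approached as far as the arm can. A call is refused whole if a number of a shift passes 4.17 or a number of a turn 0.125, either way. A call with a gripper value outside its range is refused whole. The fingers move at their own pace and stop on an object; the grip force is fixed at half the most. Time passes only in rows, so rows that do not move let the fingers close. It gives the time, the measured TCP pose, the force and the opening at its end, in the units of the state.
- bot.sense(): the state, without advancing time (a new reading comes with each control period).
- bot.get_image(name): name is "side" or "top"; returns a dict with "frame" (400x640x3 uint8, red, green, blue), "camera_matrix" (3x3 intrinsics, pixels), "R" (3x3) and "t" (3): a world point X has camera coordinates R X + t. Camera axes: x right, y down, z forward; pixel columns grow to the right and rows downward; lengths in m; the calibration is good to about 2 mm. A picture is of the moment at which its call begins. There is no depth.
- bot.hand_in(): hands the job in, once; it reports no verdict.
The state is a dict: "t": time; "joint_positions": joint angles; "joint_vel": joint speeds; "joint_efforts": joint torques, N m; "position": TCP position; "eef_rot": TCP orientation; "force": force on the tool from outside, world axes, zero at the start; "torque": the same for the moment, N m; "finger_gap": finger opening in m.
Only numpy, scipy, OpenCV 4.12 (cv2) and the standard library are available. Lean on these libraries where they do the work, as an engineer would, in place of code of your own. Each camera call takes 0.05 s, during which the arm holds its last target.

### The job

The clean four-spoked handwheel belongs on the spindle of the sloped practice board. Drop it over the spindle and turn it while pressing until its slotted underside drops fully home over the cross key, then drive it clockwise by pushing its spokes round one after another with the side of the fingers, not by twisting the hub, until the clamp bar holds the practice plate firmly. Leave the wheel seated and everything else on the bench where it is.

Things in the scene. Friction and masses are not known exactly. Their poses are not given: they have to be found in the camera images.
- wheel: Loose handwheel lying flat, 0.45 kg: aluminium hub, four straight round steel spokes 11 mm thick ending in black balls (21 mm), 175 mm across the balls. Origin: centre of the hub's underside; z is its axis, up through the boss; the spokes point along its +x, +y, -x, -y, their centre line 21 mm above the origin. A 21 mm bore goes right through.
- hub: The wheel's hub, fixed to it, same origin and axes: 52 mm wide from 0 to 32 mm, then, above the spokes, a plain round boss 38 mm wide from 32 to 56 mm, by which it is picked up. The lowest 10 mm are six teeth with six open slots between them, 60 degrees apart, so it goes home in any of six positions.
- spoke_x (a point): Point on the wheel's +x spoke, 58 mm from the axis, on the spoke's centre line: a good place to push. Axes as wheel. Pushing there takes 5 to 9 N while the bar runs free; once the bar meets the plate the effort climbs within a tenth of a turn, and at 13 to 16 N the bar holds firmly. The bar stays where it is left.
- seat (a point): Centre of the flat round collar (58 mm) of the spindle, on which the hub's underside must lie. z is the spindle's axis, 30 degrees from vertical, leaning towards the board's low edge; x points up the slope. It does not turn with the spindle. The grey bridge (36 x 250 mm) under the collar has its top 6 mm below. Clockwise, seen from above, the stiff spindle (0.5 N m) moves the bar down 3.8 mm per radian.
- shaft_tip (a point): Tapered tip of the spindle's round shaft (18 mm thick), 66 mm above seat, same axes. Across the shaft's foot, on the collar, lies a straight key 52 mm long, 6 mm wide, 8 mm high, at an unreported angle about z, other each time: a hub not lined up stops 8 mm above seat; lined up within about 6 degrees it drops. The spindle does not turn with a lightly pressed hub.
- bar: Clamp bar, aluminium with a rubber face, 30 x 236 x 20 mm, across the upper end of the plate, guided by two columns; it moves only along the spindle's axis. Origin: centre of its rubber underside; axes as seat.
- bar_face (a point): Centre of the bar's rubber underside, same as bar; it starts 6 to 12 mm above the plate.
- plate: Loose practice plate, 200 x 170 x 10 mm, 0.4 kg, skin-coloured on a white backing, lying on the slope against the ledge with its upper edge under the bar. Origin: centre of its underside; z is normal to the slope.
- stand: The sloped practice board, fixed: 250 mm wide, 236 mm deep on the table, slope 30 degrees, low edge towards the robot. Origin: centre of its base on the table; x points from the low to the high edge.
- jar: White jar, 76 mm wide, 100 mm high; origin centre of its base. Bystander.
- wash: White bottle with green cap, 60 mm wide, 170 mm high; origin centre of its base. Bystander.
- cup: Clear cup, 68 mm wide, 85 mm high; origin centre of its base. Bystander.
- ink0: Small dark ink bottle, 32 mm wide, 75 mm high; origin centre of its base. Bystander.
- ink1: Small black ink bottle, 32 mm wide, 75 mm high; origin centre of its base. Bystander.
- machine: Coil tattoo machine lying on its side, about 80 x 210 x 25 mm; origin under the middle of its frame, its grip and tube run to -y. Bystander.
- marker: Marker pen lying flat, 130 mm long, 18 mm thick, along x; origin under its middle. Bystander.
Things that resemble listed ones, but are neither listed nor needed, are in the scene too. Leave any blue or turquoise look-alike of the wheel alone.

How it is judged:
By the outcome, as a careful person would: the job done as asked, in the order asked, and still so for the second after the job is handed in, with the robot touching nothing.
It also fails if it takes over 72 s, if anything falls off the work surface, if the arm or the gripper's body presses on something with over 40 N, if the wrist force passes 120 N, or if a joint passes its speed limit or range.

## Working session

There is one attempt and no reset: what is moved stays moved. The work goes in short steps, Python scripts to look and compute and a tool call to move; the robot and the scene stay as the last step left them, time stands still between calls to the robot, and variables do not carry over. Pictures are saved under pics/ and viewed, and the job is handed in when it is done.

Besides the shell and the picture viewer there is one more tool, called after ">>>" by a JSON object that holds its "method" and its "body". servo_tool: Moves the arm, as the interface text tells. Its arguments: {"type":"object","properties":{"steps":{"type":"array"}},"required":["steps"]}

```bash
mkdir -p pics; cat > h.py <<'E'
import numpy as np, cv2
from scipy.spatial.transform import Rotation as Rot
from bench import bot
def snap(name,fn):
    im=bot.get_image(name); cv2.imwrite('pics/'+fn+'.png',im['frame'][:,:,::-1]); np.savez('pics/'+fn+'.npz',**im); return im
def ray(im,px):
    K,R,t=im['camera_matrix'],im['R'],im['t']
    d=R.T@np.linalg.solve(K,[px[0],px[1],1.]); return -R.T@t,d/np.linalg.norm(d)
def plane(im,px,z):
    c,d=ray(im,px); return c+d*(z-c[2])/d[2]
def tri(a,pa,b,pb):
    c1,d1=ray(a,pa);c2,d2=ray(b,pb)
    s=np.linalg.lstsq(np.c_[d1,-d2],c2-c1,rcond=None)[0]
    p,q=c1+s[0]*d1,c2+s[1]*d2
    return (p+q)/2,np.linalg.norm(p-q)
def proj(im,X):
    x=im['camera_matrix']@(im['R']@np.array(X)+im['t']); return x[:2]/x[2]
E
python3 - <<'E'
from h import *
np.set_printoptions(precision=4,suppress=True)
for n in ('side','top'):
    im=snap(n,n+'0'); print(n,im['camera_matrix'],-im['R'].T@im['t'],im['R'])
print(bot.sense(), bot.grip_point_offset)
E
```

```text
side [[397.616    0.     323.3933]
 [  0.     397.616  198.8133]
 [  0.       0.       1.    ]] [ 0.2913 -0.979   1.0099] [[ 0.9822 -0.1879 -0.0047]
 [-0.1146 -0.5786 -0.8075]
 [ 0.149   0.7937 -0.5898]]
top [[471.8373   0.     322.14  ]
 [  0.     471.8373 192.6372]
 [  0.       0.       1.    ]] [0.4072 0.1739 1.6013] [[ 0.0051 -1.     -0.0048]
 [-0.9958 -0.0047 -0.0912]
 [ 0.0912  0.0053 -0.9958]]
{'t': 0.1, 'joint_positions': array([ 1.157 ,  0.3142, -0.0479,  1.2102,  0.    ,  1.5708]), 'joint_vel': array([ 0.0016,  0.0002,  0.0034, -0.0014, -0.0014,  0.0001]), 'joint_efforts': array([ -0.0002, -54.0767,  34.0541,   0.0112,  -0.    ,   0.    ]), 'position': array([0.241 , 0.5489, 0.2305]), 'eef_rot': array([ 2.6297,  1.7173, -0.002 ]), 'force': array([-0.3229, -0.9178, -0.117 ]), 'torque': array([ 0.025 , -0.0425, -0.0105]), 'finger_gap': 0.08565578032322607} 0.0187
```

View pics/side0.png

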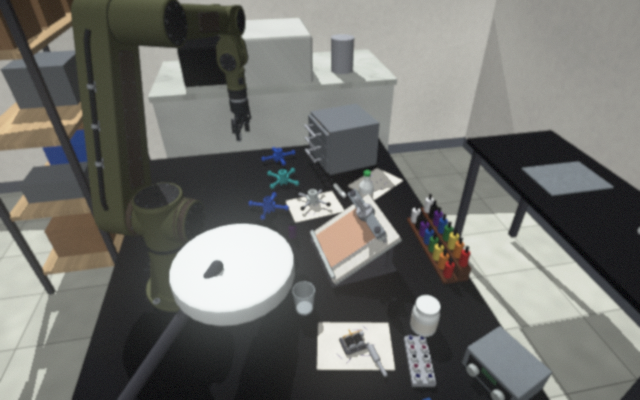

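View pics/top0.png

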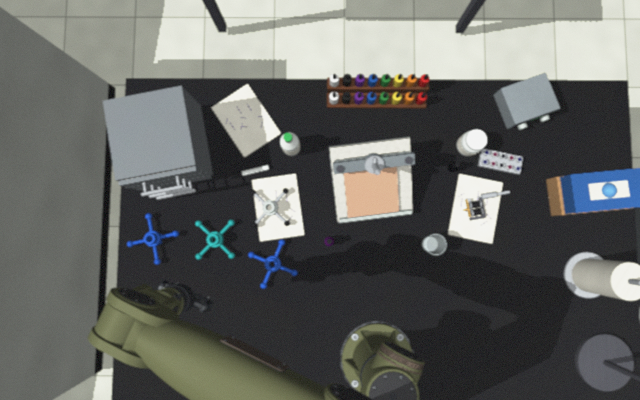

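Side shows the robot, with the clean grey wheel on white paper at (313,202). Blue/turquoise look-alikes are at (268,205), (283,177) and (278,155). Top view: grey wheel on paper at (273,206), look-alikes at (152,239), (214,239), (272,263), and the stand at (372,180). The clean metal one is the choice, so I'll check it in crops.

```bash
python3 - <<'E'
import cv2
a=cv2.imread('pics/top0.png');b=cv2.imread('pics/side0.png')
A=cv2.resize(a[160:250,240:420],None,fx=4.4,fy=4.4,interpolation=cv2.INTER_CUBIC)
B=cv2.resize(b[160:290,270:420],None,fx=4.5,fy=4.5,interpolation=cv2.INTER_CUBIC)
cv2.imwrite('pics/ta.png',A);cv2.imwrite('pics/sa.png',B)
E
```

```text
(no output)
```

View pics/ta.png

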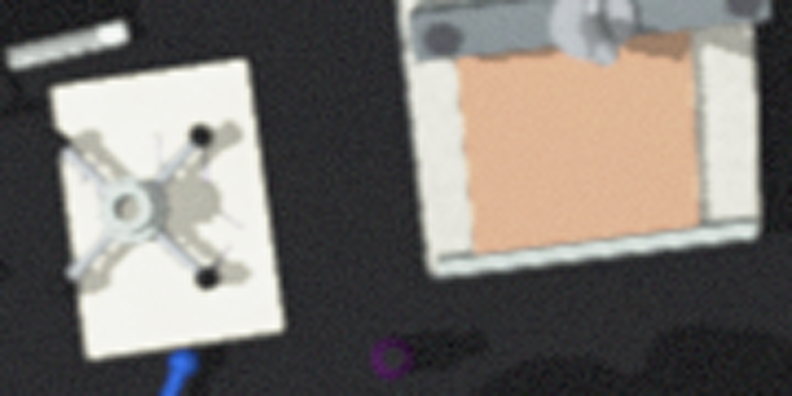

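View pics/sa.png

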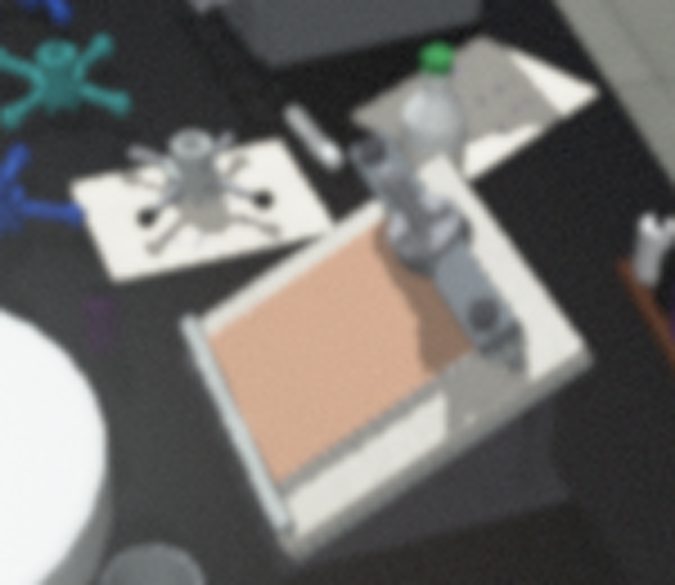

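```bash
python3 - <<'E'
from h import *
for n in ('side','top'):
    f=[bot.get_image(n) for _ in range(4)]
    im=f[0]; im['frame']=np.mean([x['frame'].astype(float) for x in f],0)
    np.savez('pics/avg_'+n+'.npz',**im)
    r={'top':(145,225,325,420),'side':(165,255,330,405)}[n]
    c=im['frame'][r[0]:r[1],r[2]:r[3],::-1]
    c=cv2.resize(c,None,fx=7,fy=7,interpolation=cv2.INTER_CUBIC).clip(0,255).astype(np.uint8)
    for k in range(0,c.shape[1],70): cv2.putText(c,str(r[2]+k//7),(k,8),0,.3,(0,0,255));cv2.line(c,(k,0),(k,5),(0,0,255))
    for k in range(0,c.shape[0],70): cv2.putText(c,str(r[0]+k//7),(0,k+4),0,.3,(0,0,255))
    cv2.imwrite('pics/z_'+n+'.png',c)
E
```

```text
(no output)
```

View pics/z_top.png

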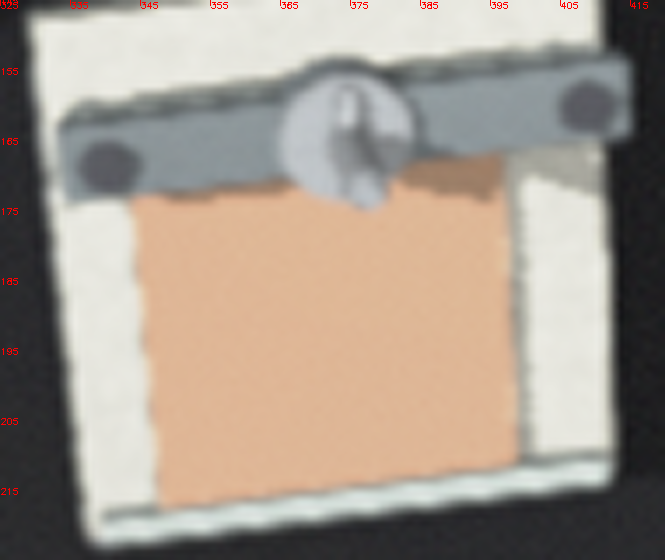

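View pics/z_side.png

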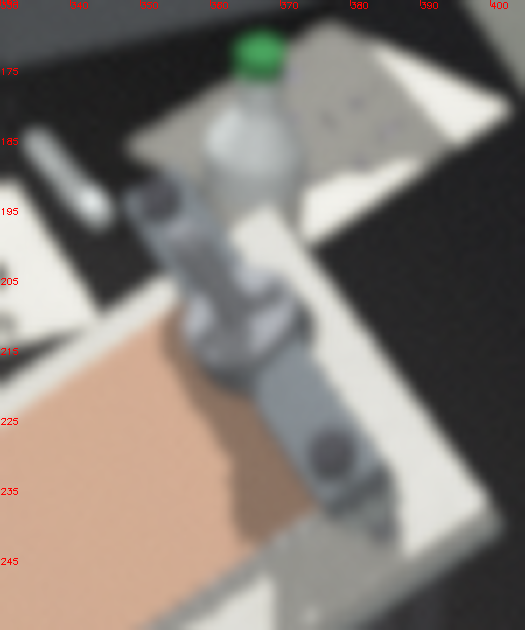

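```bash
cat >> h.py <<'E'
def load(n): return dict(np.load('pics/'+n+'.npz'))
def cen(im,box,f):
    x0,y0,x1,y1=box; c=im['frame'][y0:y1,x0:x1].astype(float)
    c=cv2.resize(c,None,fx=4,fy=4,interpolation=cv2.INTER_CUBIC)
    m=f(c).astype(np.uint8); n,l,s,ce=cv2.connectedComponentsWithStats(m)
    i=1+np.argmax(s[1:,4]); return (ce[i]+.5)/4-.5+np.array([x0,y0]), s[i]/4.
E
python3 - <<'E'
from h import *
np.set_printoptions(precision=4,suppress=True)
T,S=load('avg_top'),load('avg_side')
g=lambda c:c.mean(2)
for n,im,boxes in (('t',T,[(333,162,348,175),(402,154,417,167)]),('s',S,[(347,187,358,198),(370,224,384,236)])):
    for b in boxes:
        c=g(im['frame'][b[1]:b[3],b[0]:b[2]]);print(n,b);print(c.astype(int))
E
```

```text
t (333, 162, 348, 175)
[[165 121 112 117 117 111 109 109 114 124 130 135 138 140 140]
 [150 126 132 137 139 139 139 138 141 143 145 147 146 149 150]
 [160 143 147 149 148 144 142 140 141 145 149 148 147 149 148]
 [166 149 148 145 135 120 115 111 114 124 139 144 147 148 147]
 [168 149 145 136 117 100  96  95  93  97 112 128 141 146 147]
 [171 150 140 123 102  95  94  94  92  90  95 108 130 143 146]
 [168 149 135 115 100  95  94  94  92  92  95 104 125 144 147]
 [165 152 137 113  99  93  93  93  93  93  94 106 128 145 146]
 [174 157 144 125 104  95  94  92  94  91  99 118 138 146 145]
 [184 162 146 134 117 102  95  92  94  95 105 126 142 144 140]
 [205 170 148 143 133 124 118 113 112 113 125 144 151 150 143]
 [217 187 163 161 164 167 171 173 169 160 156 166 177 177 172]
 [212 199 195 207 219 223 222 223 220 205 186 182 184 185 185]]
t (402, 154, 417, 167)
[[117 115 110 117 124 134 139 142 143 143 141 136 107  60  30]
 [144 142 143 142 146 148 148 148 152 154 152 144 116  63  31]
 [154 151 152 150 146 135 123 124 135 145 149 146 116  64  28]
 [152 153 149 139 122 108  99 100 106 117 133
[... 1158 characters left out ...]
1 140 141 141 141 141 139 144 155 175 200 220 224]
 [139 140 140 140 139 137 132 131 134 141 157 183 210 221]
 [135 139 138 137 132 125 117 114 117 123 138 164 192 212]
 [130 137 138 133 122 109 101  97  99 106 122 146 169 194]
 [124 133 136 128 112  98  91  91  90  95 111 136 153 178]
 [117 127 131 124 105  92  89  88  87  87 104 131 146 164]
 [115 120 127 122 103  89  86  85  82  86 103 129 141 148]
 [115 116 120 120 104  88  81  80  79  86 105 128 133 130]
 [115 113 114 117 110  93  83  81  83  93 108 120 119 109]
 [116 114 112 115 116 106  99  97  98 100 107 108 102  95]
 [117 115 114 114 117 118 118 115 110 103 100  95  92  90]
 [116 116 116 114 114 120 123 119 108 100  94  92  94  96]]
```

```bash
python3 - <<'E'
from h import *
np.set_printoptions(precision=4,suppress=True)
T,S=load('avg_top'),load('avg_side')
d=lambda th:(lambda c:c.mean(2)<th)
P=[cen(T,(334,164,348,173),d(118)),cen(T,(403,156,413,165),d(118)),cen(S,(350,190,357,197),d(100)),cen(S,(372,225,382,235),d(104))]
for p in P: print(p)
L,e1=tri(T,P[0][0],S,P[2][0]);R,e2=tri(T,P[1][0],S,P[3][0])
print(L,e1,R,e2,np.linalg.norm(L-R),(L+R)/2)
y=L-R;yaw=np.arctan2(-y[0],y[1]);print('yaw',yaw)
# stand corners
E
```

```text
(array([340.2568, 168.5719]), array([  2.25,   1.25,   9.  ,   7.75, 210.5 ]))
(array([408.7538, 160.1584]), array([  2.  ,   0.75,   8.  ,   8.25, 198.5 ]))
(array([351.8833, 192.9784]), array([  0.  ,   0.  ,   5.5 ,   7.  , 128.75]))
(array([377.3281, 230.3654]), array([  2.5,   2. ,   7.5,   8. , 150.5]))
[0.605  0.1279 0.1983] 0.006840046272222561 [ 0.6337 -0.0786  0.194 ] 0.0036994411402261358 0.2085429844138226 [0.6194 0.0247 0.1962]
yaw 0.13796266789352507
```

```bash
python3 - <<'E'
from h import *
np.set_printoptions(precision=4,suppress=True)
T,S=load('avg_top'),load('avg_side')
L,e1=tri(T,(340.26,168.57),S,(352.6,193.2));R,e2=tri(T,(408.75,160.16),S,(377.33,230.3))
print(L,e1,R,e2,np.linalg.norm(L-R),(L+R)/2)
y=(L-R)/np.linalg.norm(L-R);yaw=np.arctan2(-y[0],y[1]);print('yaw',yaw)
M=(L+R)/2
x=np.array([np.cos(yaw),np.sin(yaw),0]);yy=np.array([-np.sin(yaw),np.cos(yaw),0]);z=-.5*x+np.sqrt(.75)*np.array([0,0,1]);xs=np.cross(yy,z)
seat=M+.006*z;tip=seat+.066*z;print('seat',seat,tip)
rr={'top':(145,225,325,420),'side':(165,255,330,405)}
for n,im in (('top',T),('side',S)):
    print(n,'M',proj(im,M),'seat',proj(im,seat),'tip',proj(im,tip))
    c=cv2.imread('pics/z_%s.png'%n)
    def pt(X,col,r=2):
        p=proj(im,X);q=((p-np.array([rr[n][2],rr[n][0]])+.5)*7).astype(int);cv2.circle(c,tuple(int(v) for v in q),r,col,-1)
    for a in np.arange(0,6.28,.15): pt(seat+.029*(np.cos(a)*xs+np.sin(a)*yy),(0,0,255));
    for a in np.arange(0,6.28,.5):
        pt(tip+.009*(np.cos(a)*xs+np.sin(a)*yy),(255,0,0));pt(seat+.009*(np.cos(a)*xs+np.sin(a)*yy),(0,255,0))
    pt(L,(0,255,255));pt(R,(0,255,255))
    for a in (-.018,.018):
        for b in (-.125,.125): pt(M+a*xs+b*yy,(255,0,255),3)
    cv2.imwrite('pics/o_%s.png'%n,c)
E
```

```text
[0.6064 0.1277 0.1972] 0.004447932079031801 [ 0.6337 -0.0785  0.1942] 0.0036550206656567946 0.20803822373227904 [0.62   0.0246 0.1957]
yaw 0.13155850124162893
seat [0.6171 0.0242 0.2009] [0.5843 0.0199 0.258 ]
top M [374.4276 165.022 ] seat [374.7471 165.7468] tip [378.4318 174.1058]
side M [364.8336 210.5619] seat [364.0896 209.5047] tip [355.6119 197.4586]
```

View pics/o_top.png

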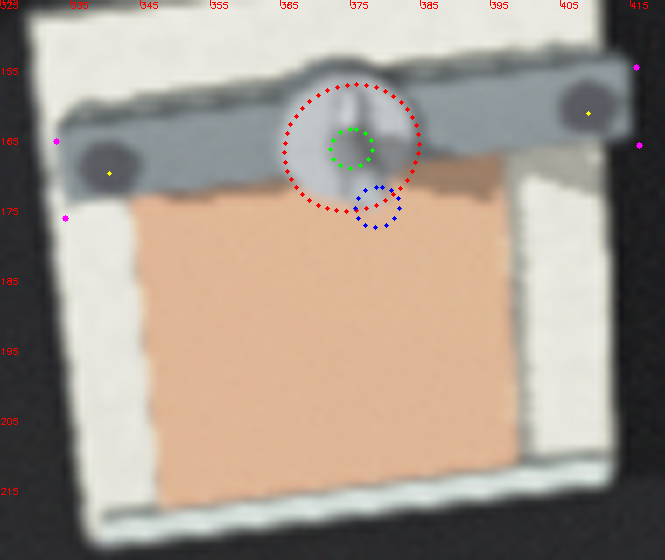

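View pics/o_side.png

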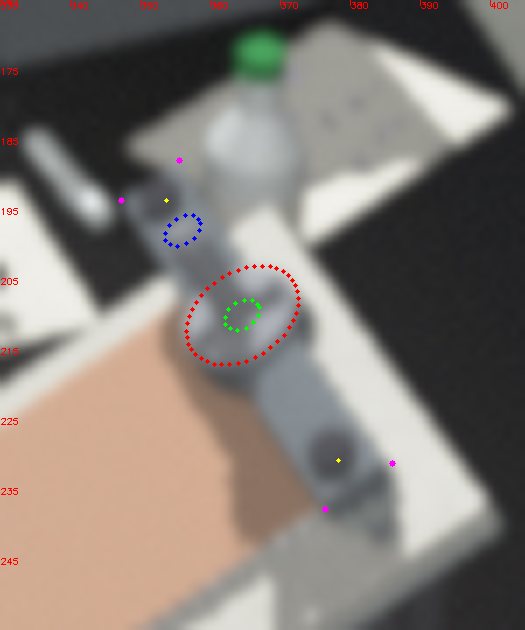

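```bash
python3 - <<'E'
import numpy as np,cv2
for n,r in (('top',(170,242,245,315)),('side',(178,222,280,345))):
    f=dict(np.load('pics/avg_%s.npz'%n))['frame'][r[0]:r[1],r[2]:r[3],::-1]
    c=cv2.resize((f-10)*1.0,None,fx=10,fy=10,interpolation=cv2.INTER_CUBIC).clip(0,255)
    c=(255*(c/255)**.6).astype(np.uint8)
    for k in range(0,c.shape[1],100): cv2.putText(c,str(r[2]+k//10),(k,8),0,.3,(0,0,255));cv2.line(c,(k,0),(k,c.shape[0]),(0,0,255))
    for k in range(0,c.shape[0],100): cv2.putText(c,str(r[0]+k//10),(0,k+4),0,.3,(0,0,255));cv2.line(c,(0,k),(c.shape[1],k),(0,0,255))
    cv2.imwrite('pics/w_'+n+'.png',c)
E
```

```text
(no output)
```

View pics/w_top.png

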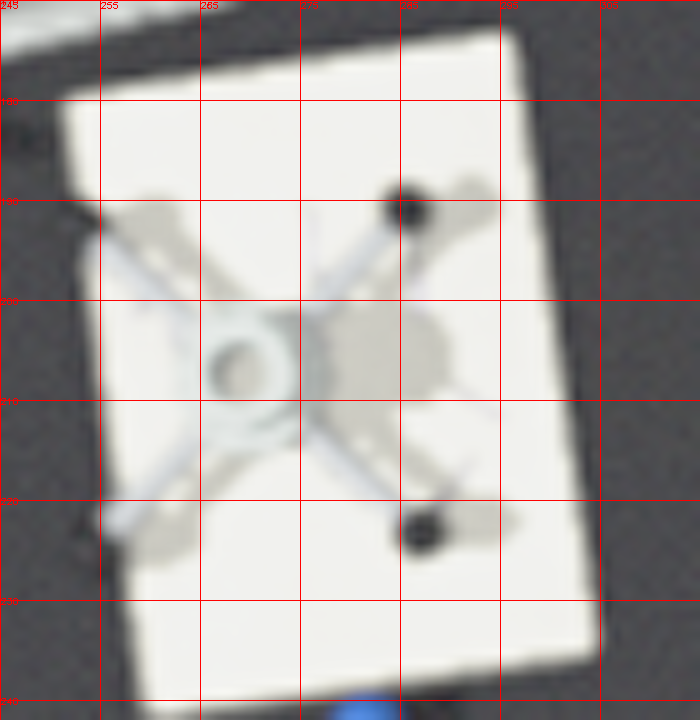

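View pics/w_side.png

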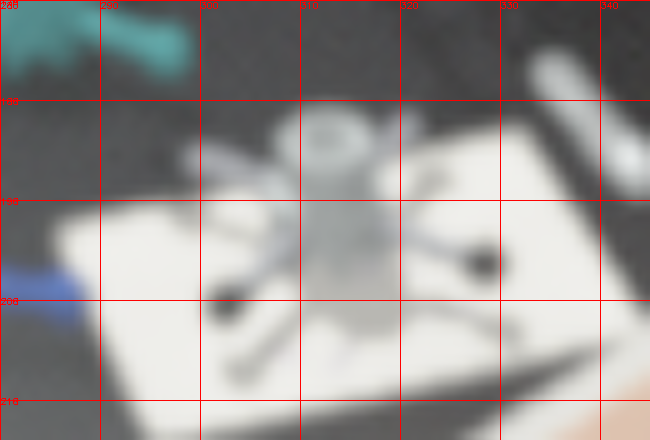

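```bash
python3 - <<'E'
from h import *
np.set_printoptions(precision=4,suppress=True)
T,S=load('avg_top'),load('avg_side')
for n,a,b,z in (('boss',(268.55,206.75),(312.05,191.25),.056),('b_near',(286.65,222.65),(302.25,207.85),.021),('b_far',(285.25,190.45),(328.05,203.95),.021)):
    print(n,tri(T,a,S,b),plane(T,a,z),plane(S,b,z))
bt=[plane(T,(286.65,222.65),.021),plane(T,(285.25,190.45),.021)]
bs=[plane(S,(302.25,207.85),.021),plane(S,(328.05,203.95),.021)]
for b in (bt,bs):
    d=b[1]-b[0];m=(b[0]+b[1])/2;print(np.linalg.norm(d),'centre from balls',m+np.array([-d[1],d[0],0])/2,'spoke ang',np.arctan2(d[1],d[0])-np.pi/4)
E
```

```text
boss (array([0.4978, 0.3573, 0.0623]), np.float64(0.0065401689382633766)) [0.5014 0.3577 0.056 ] [0.4958 0.3664 0.056 ]
b_near (array([0.4471, 0.3004, 0.0258]), np.float64(0.006732455165200612)) [0.4506 0.3005 0.021 ] [0.4445 0.3069 0.021 ]
b_far (array([0.5552, 0.3065, 0.0255]), np.float64(0.00625451981495178)) [0.5587 0.3065 0.021 ] [0.5532 0.3125 0.021 ]
0.10834922708158654 centre from balls [0.5016 0.3576 0.021 ] spoke ang -0.7298809224429886
0.1089185825758802 centre from balls [0.4961 0.3641 0.021 ] spoke ang -0.7341698976678492
```

>>> {"method": "servo_tool", "body": {"steps": [-0.7,3.14,1,0,0,0,1,-0.7,3.14,1,0,0,0,1,-0.7,3.14,1,0,0,0,1,-0.7,3.14,1,0,0,0,1,-0.7,3.14,1,0,0,0,1,-0.7,3.14,1,0,0,0,1,-0.7,3.14,1,0,0,0,1,-0.7,3.14,1,0,0,0,1,-0.7,3.14,1,0,0,0,1,-0.7,3.14,1,0,0,0,1,0,0,0,0,0,0.1,1,0,0,0,0,0,0.1,1]}}

```text
t: 1.5
position: [0.5018, 0.3572, 0.1303]
eef_rot: [2.794, 1.435, -0.002]
force: [0.2, 0.1, 0.7]
finger_gap: 0.0855
```

>>> {"method": "servo_tool", "body": {"steps": [0,0,0,0,0,0.11,1,0,0,0,0,0,0.11,1,0,0,0,0,0,0.11,1,0,0,0,0,0,0,1]}}

```text
t: 1.83
position: [0.5007, 0.3589, 0.1313]
eef_rot: [-2.99, -0.965, -0.0]
force: [-0.1, 1.0, 0.4]
finger_gap: 0.085
```

```bash
cat >> h.py <<'E'
def zoom(im,r,f,fn,gam=.6,pts=()):
    c=im['frame'][r[1]:r[3],r[0]:r[2],::-1].astype(float)
    c=cv2.resize(c,None,fx=f,fy=f,interpolation=cv2.INTER_CUBIC).clip(0,255)
    c=(255*(c/255)**gam).astype(np.uint8)
    for k in range(0,r[2]-r[0],10): cv2.putText(c,str(r[0]+k),(k*f,8),0,.3,(0,0,255));cv2.line(c,(k*f,0),(k*f,5),(0,0,255))
    for k in range(0,r[3]-r[1],10): cv2.putText(c,str(r[1]+k),(0,k*f+4),0,.3,(0,0,255))
    for X,col in pts:
        q=(proj(im,X)-np.array(r[:2])+.5)*f-.5; cv2.circle(c,tuple(int(round(v)) for v in q),2,col,-1)
    cv2.imwrite('pics/'+fn+'.png',c)
E
python3 - <<'E'
from h import *
s=bot.sense();p=s['position'];R=Rot.from_rotvec(s['eef_rot']).as_matrix();print(s['joint_positions'],p,R)
pts=[(p+R@np.array([a,0,0]),(0,0,255)) for a in (-.0425,-.057,.0425,.057,0)]+[(p+R@np.array([a,0,-.013]),(0,255,255)) for a in (-.0425,.0425)]
T=snap('top','top1');S=snap('side','side1')
zoom(T,(230,150,330,250),6,'z1t',pts=pts);zoom(S,(270,130,370,220),7,'z1s',pts=pts)
E
```

```text
[ 6.21951607e-01  3.97808223e-01 -1.60621619e-01  1.01229168e+00
  5.48103889e-06  1.56862242e+00] [0.5007173  0.35894613 0.13132477] [[ 8.11474465e-01  5.84387876e-01  5.76076620e-05]
 [ 5.84387874e-01 -8.11474467e-01  4.80404712e-05]
 [ 7.48214158e-05 -5.31839653e-06 -9.99999997e-01]]
```

View pics/z1t.png

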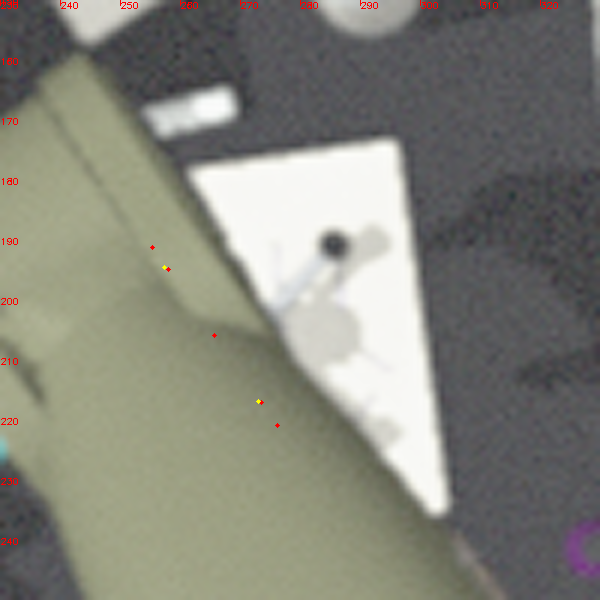

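View pics/z1s.png

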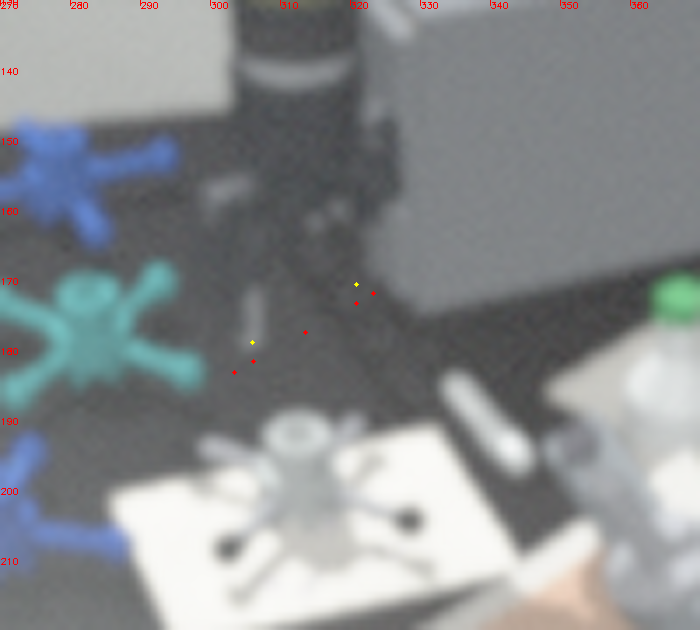

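The clear wheel stays in view at (311,190) in the side picture, and the finger tips line up with my projection. The top view is blocked by the arm. The cameras disagree by about 6 mm, so I'll centre the wheel mechanically with two squeezes at 90 degrees.

>>> {"method": "servo_tool", "body": {"steps": [0,-0.3,2,0,0,0,1,0,0,2,0,0,0,1,0,0,2,0,0,0,1,0,0,1.5,0,0,0,1,0,0,1.3,0,0,0,1,0,0,0.7,0,0,0,1,0,0,0.3,0,0,0,0.35,0,0,0,0,0,0,0.3,0,0,0,0,0,0,0.3]}}

```text
t: 2.68
position: [0.4992, 0.3617, 0.0339]
eef_rot: [-2.988, -0.97, -0.001]
force: [0.7, 0.5, 0.9]
finger_gap: 0.0517
```

```bash
python3 - <<'E'
from h import *
print(bot.sense()['finger_gap'])
S=snap('side','side2')
zoom(S,(270,130,370,220),7,'z2s')
E
```

```text
0.05173956303030888
```

View pics/z2s.png

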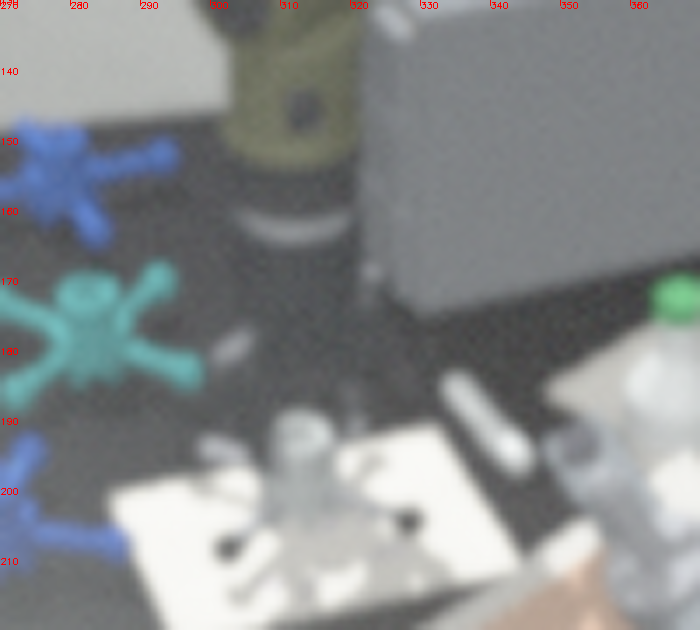

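>>> {"method": "servo_tool", "body": {"steps": [0,0,0,0,0,0,0.1,0,0,0,0,0,0,0.1,0,0,0,0,0,0,0.1,0,0,0,0,0,0,0.1,0,0,0,0,0,0,0.1]}}

```text
t: 3.15
position: [0.4989, 0.3615, 0.0347]
eef_rot: [-2.988, -0.969, -0.001]
force: [-3.5, -2.1, 5.8]
finger_gap: 0.0362
```

>>> {"method": "servo_tool", "body": {"steps": [0,0,0,0,0,0,0.8,0,0,-0.2,0,0,0,0.8,0,0,0,0,0,0,0.8,0,0,0,0,0,-0.12,0.8,0,0,0,0,0,-0.12,0.8,0,0,0,0,0,-0.12,0.8,0,0,0,0,0,-0.12,0.8,0,0,0,0,0,-0.12,0.8,0,0,0,0,0,-0.12,0.8,0,0,0,0,0,-0.12,0.8,0,0,0,0,0,-0.12,0.8,0,0,0,0,0,-0.12,0.8]}}

```text
t: 4.15
position: [0.4991, 0.3617, 0.0356]
eef_rot: [2.058, 2.374, 0.001]
force: [0.3, 0.7, -0.1]
finger_gap: 0.068
```

>>> {"method": "servo_tool", "body": {"steps": [0,0,0,0,0,-0.12,0.8,0,0,0,0,0,-0.12,0.8,0,0,0,0,0,-0.12,0.8,0,0,0,0,0,-0.12,0.1,0,0,0,0,0,0,0.1,0,0,0,0,0,0,0.1,0,0,0,0,0,0,0.1,0,0,0,0,0,0,0.1,0,0,0,0,0,0,0.1,0,0,0,0,0,0,0.1]}}

```text
t: 4.98
position: [0.4994, 0.3614, 0.0359]
eef_rot: [1.446, 2.788, 0.001]
force: [0.4, -1.6, 6.3]
finger_gap: 0.036
```

>>> {"method": "servo_tool", "body": {"steps": [0,0,-1,0,0,0,0.1,0,0,-2,0,0,0,0.1,0,0,-3,0,0,0,0.1,0,0,-3,0,0,0,0.1,0,0,-3,0,0,0,0.1,0,0,-3,0,0,0,0.1,0,0,-3,0,0,0,0.1,0,0,-3,0,0,0,0.1,0,0,-3,0,0,0,0.1,0,0,-3,0,0,0,0.1,0,0,-2,0,0,0,0.1]}}

```text
t: 5.9
position: [0.4986, 0.3616, 0.3282]
eef_rot: [1.445, 2.789, 0.002]
force: [0.2, 0.6, -5.0]
finger_gap: 0.0358
```

>>> {"method": "servo_tool", "body": {"steps": [-2.8,-1.5,0,0,0,0,0.1,-2.8,-1.5,0,0,0,0,0.1,-2.8,-1.5,0,0,0,0,0.1,-2.8,-1.5,0,0,0,0,0.1,-2.8,-1.5,0,0,0,0,0.1,-2.8,-1.5,0,0,0,0,0.1,-2.8,-1.5,0,0,0,0,0.1,-2.8,-1.5,0,0,0,0,0.1,-2.8,-1.5,0,0,0,0,0.1,-2.8,-1.5,0,0,0,0,0.1,-2.8,-1.5,0,0,0,0,0.1]}}

```text
t: 6.82
position: [0.5414, 0.0134, 0.325]
eef_rot: [-1.444, -2.788, 0.0]
force: [1.1, -0.2, -3.8]
finger_gap: 0.036
```

>>> {"method": "servo_tool", "body": {"steps": [0,0,0,0,0,0.12,0.1,0,0,0,0,0,0.12,0.1,0,0,0,0,0,0.12,0.1,0,0,0,0,0,0.122,0.1,0,0,0,-0.1,0,0,0.1,0,0,0,-0.1,0,0,0.1,0,0,0,-0.1,0,0,0.1,0,0,0,-0.1,0,0,0.1,0,0,0,-0.1,0,0,0.1,0,0,0,-0.0236,0,0,0.1,0,0,0,0,0,0,0.1]}}

```text
t: 7.73
position: [0.538, 0.0147, 0.3224]
eef_rot: [1.81, 2.067, 0.551]
force: [0.1, 0.0, -4.7]
finger_gap: 0.0363
```

```bash
python3 - <<'E'
from h import *
np.set_printoptions(precision=4,suppress=True)
s=bot.sense();p=s['position'];R=Rot.from_rotvec(s['eef_rot']).as_matrix();print(s['joint_positions'],p,R,s['force'],s['finger_gap'])
o=p+R@[0,0,.036]
pts=[(o,(0,0,255))]
ang=.24
T=snap('top','top3');S=snap('side','side3')
zoom(T,(320,130,440,230),6,'z3t',pts=pts);zoom(S,(300,120,410,225),6,'z3s',pts=pts)
E
```

```text
[-0.02   -0.2579 -0.5687  0.7453  0.077  -0.1323] [0.538  0.0147 0.3224] [[-0.1326  0.8603  0.4922]
 [ 0.9912  0.1143  0.0671]
 [ 0.0014  0.4968 -0.8679]] [ 0.0567  0.0252 -4.6538] 0.036315836836728586
```

View pics/z3t.png

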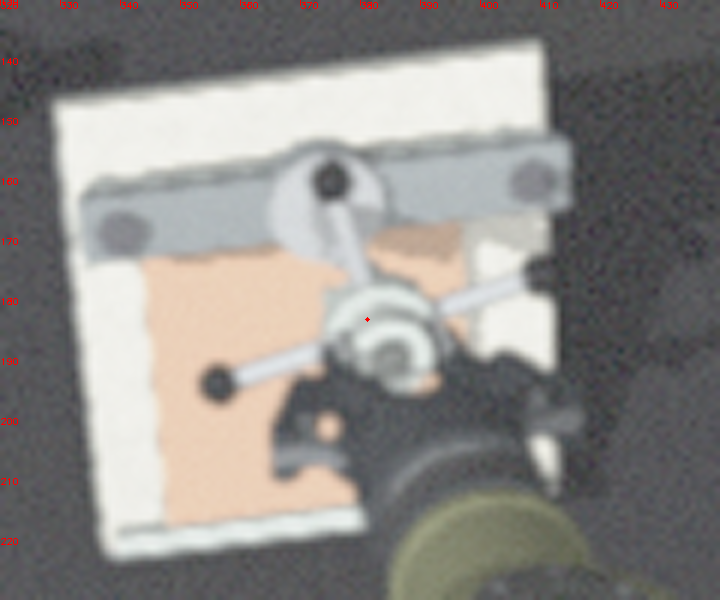

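View pics/z3s.png

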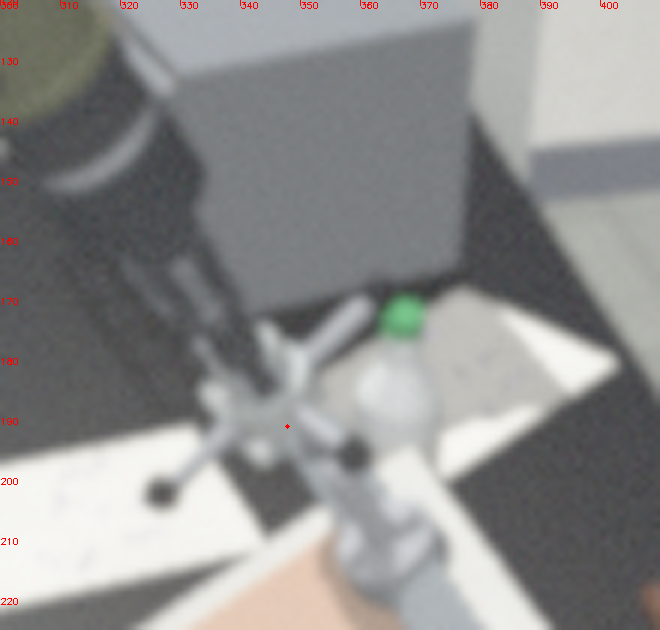

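```bash
cat > cal.py <<'E'
from h import *
np.set_printoptions(precision=4,suppress=True)
s=bot.sense();p=s['position'];R=Rot.from_rotvec(s['eef_rot']).as_matrix()
T,S=load('top3'),load('side3')
dk=lambda c:c.mean(2)<75
for ph in (.225,):
  B=[p+R@np.array([.077*np.cos(ph+k*np.pi/2),-.077*np.sin(ph+k*np.pi/2),.015]) for k in range(4)]
  for k in range(4): print(k,proj(T,B[k]),proj(S,B[k]))
E
python3 cal.py; python3 - <<'E'
from h import *
T,S=load('top3'),load('side3')
zoom(S,(318,170,368,210),14,'z3b',gam=.5)
zoom(T,(350,150,415,200),12,'z3c',gam=.5)
E
```

```text
0 [355.6686 193.5119] [333.0226 176.2039]
1 [389.8857 207.8501] [327.663  202.2271]
2 [409.0768 175.1562] [359.4963 195.6304]
3 [374.2064 159.743 ] [363.3821 168.8885]
```

View pics/z3b.png

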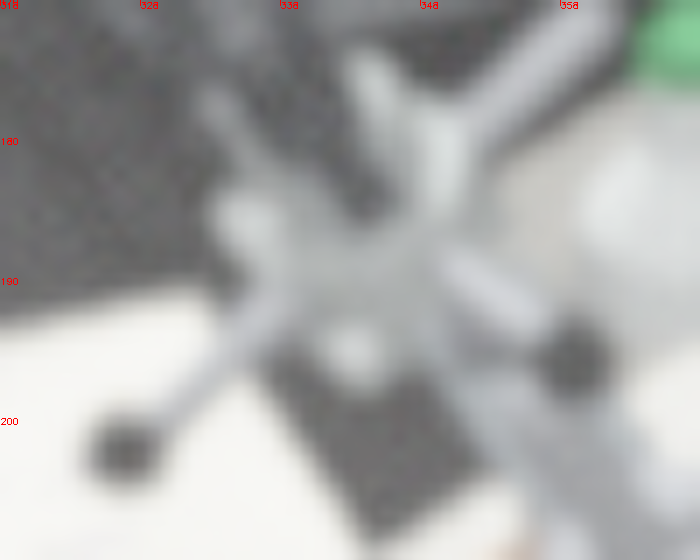

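View pics/z3c.png

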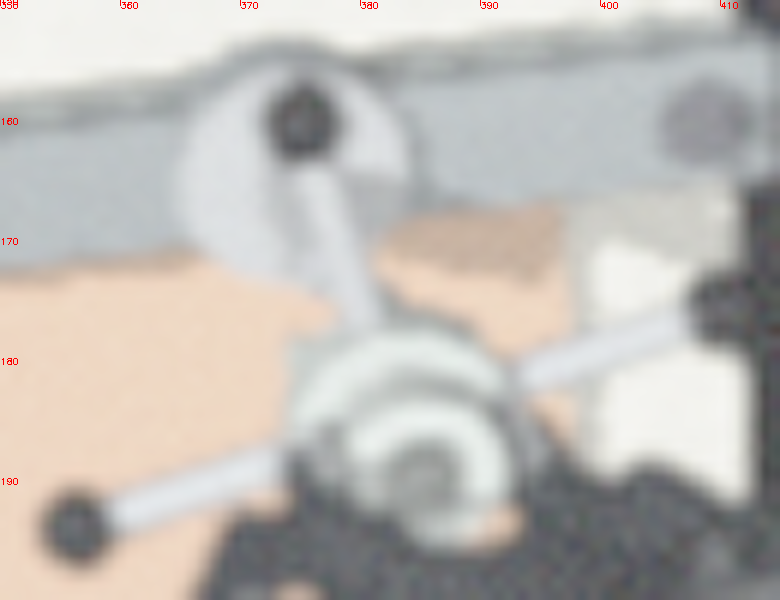

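```bash
cat > seat.py <<'E'
from h import *
np.set_printoptions(precision=4,suppress=True)
T,S=load('avg_top'),load('avg_side')
dT=np.array([.5,0]);dS=np.array([-1.,-.45])
tc=lambda a,b:tri(T,np.array(a)-dT,S,np.array(b)-dS)
L,e1=tc((340.26,168.57),(352.6,193.2));R_,e2=tc((408.75,160.16),(377.33,230.3))
M=(L+R_)/2;y=(L-R_);yaw=np.arctan2(-y[0],y[1])
x=np.array([np.cos(yaw),np.sin(yaw),0]);yy=np.array([-np.sin(yaw),np.cos(yaw),0]);z=-.5*x+np.sqrt(.75)*np.array([0,0,1]);xs=np.cross(yy,z)
seat=M+.006*z
E
cat > o.py <<'E'
from seat import *
print(L,e1,R_,e2,M,yaw,seat)
for n,im,d,r,f in (('t',T,dT,(330,145,420,225),8),('s',S,dS,(330,165,405,255),7)):
    K=im['camera_matrix'].copy();K[:2,2]+=d;im['camera_matrix']=K
    pts=[(seat+.029*(np.cos(a)*xs+np.sin(a)*yy),(0,0,255)) for a in np.arange(0,6.28,.15)]
    pts+=[(seat+.066*z+.009*(np.cos(a)*xs+np.sin(a)*yy),(255,0,0)) for a in np.arange(0,6.28,.5)]
    pts+=[(L,(0,255,255)),(R_,(0,255,255))]+[(M+a*xs+b*yy,(255,0,255)) for a in (-.018,.018) for b in (-.125,.125)]
    zoom(im,r,f,'o2'+n,gam=.8,pts=pts)
E
python3 o.py
```

```text
[0.6086 0.1288 0.1939] 0.0008971333379501033 [ 0.6357 -0.0779  0.1912] 0.0004956123294314605 [0.6222 0.0254 0.1925] 0.13038584322278374 [0.6192 0.025  0.1977]
```

View pics/o2t.png

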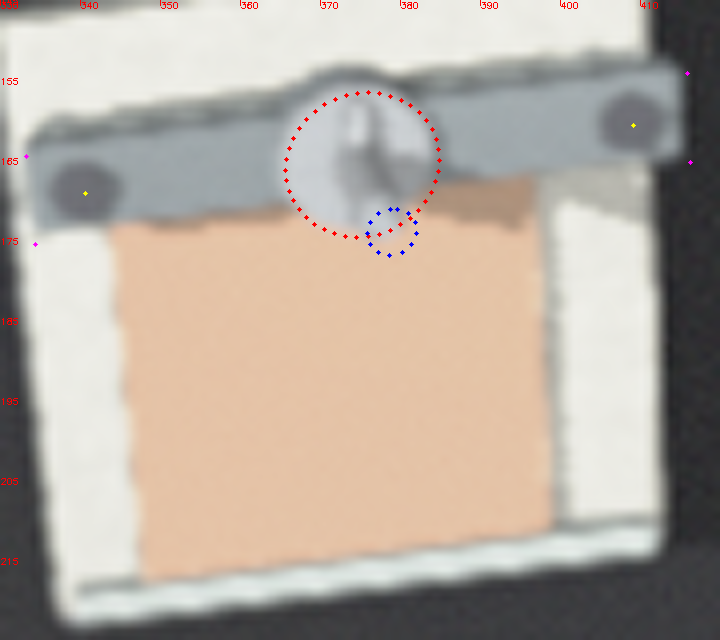

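View pics/o2s.png

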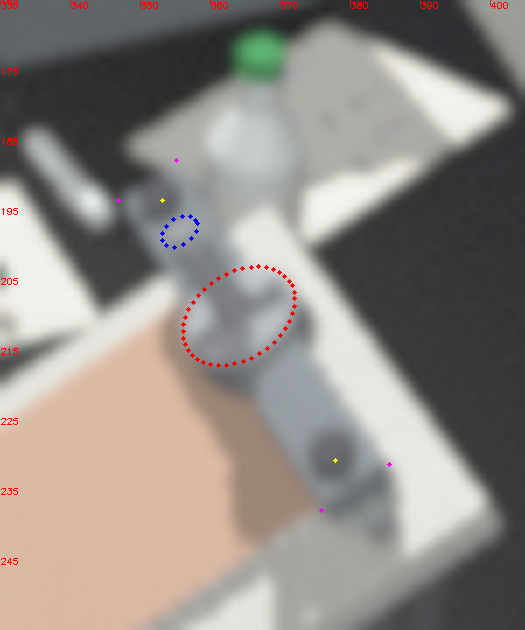

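```bash
cat > o3.py <<'E'
from seat import *
seat=seat-.006*z
for n,im,d,r,f in (('t',T,dT,(358,150,396,182),20),('s',S,dS,(345,188,380,226),16)):
    K=im['camera_matrix'].copy();K[:2,2]+=d;im['camera_matrix']=K
    im['frame']=((im['frame']-70)*1.5).clip(0,255)
    zoom(im,r,f,'o3'+n+'raw',gam=1)
    pts=[(seat+.029*(np.cos(a)*xs+np.sin(a)*yy),(0,0,255)) for a in np.arange(0,6.28,.15)]
    pts+=[(seat+.066*z+.006*(np.cos(a)*xs+np.sin(a)*yy),(255,0,0)) for a in np.arange(0,6.28,.5)]
    pts+=[(seat+.009*(np.cos(a)*xs+np.sin(a)*yy),(0,255,0)) for a in np.arange(0,6.28,.5)]
    zoom(im,r,f,'o3'+n,gam=1,pts=pts)
a=cv2.imread('pics/o3t.png');b=cv2.imread('pics/o3s.png')
E
python3 o3.py
```

```text
(no output)
```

View pics/o3t.png

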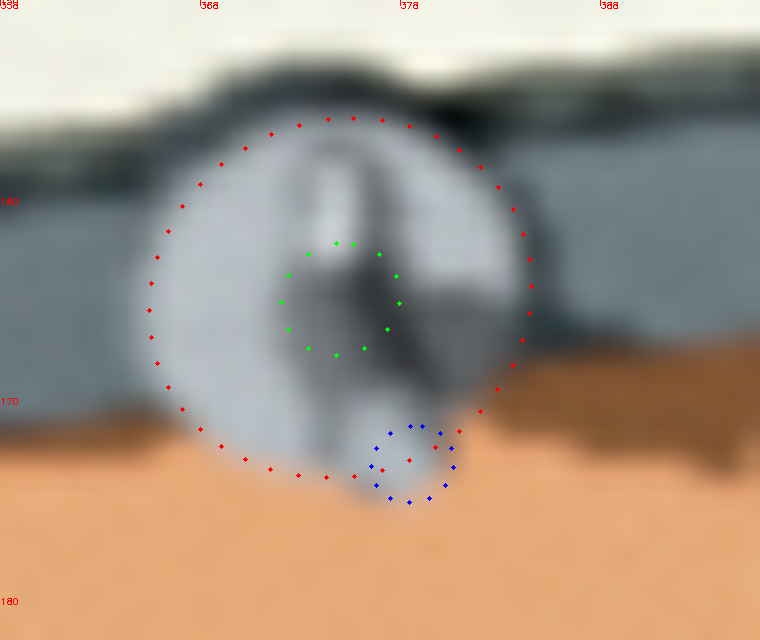

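View pics/o3s.png

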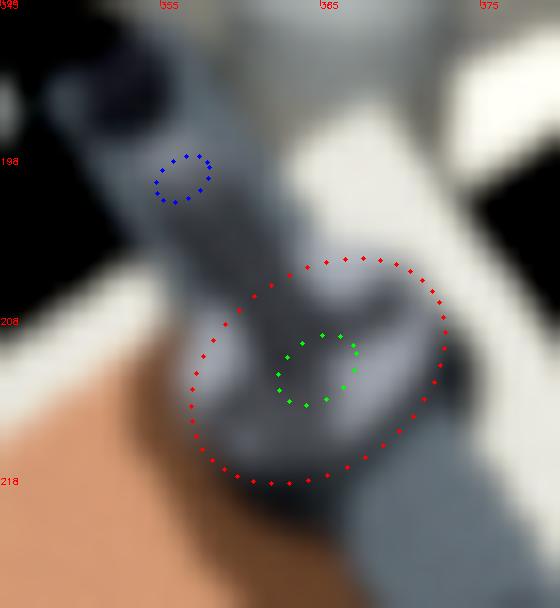

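View pics/o3sraw.png

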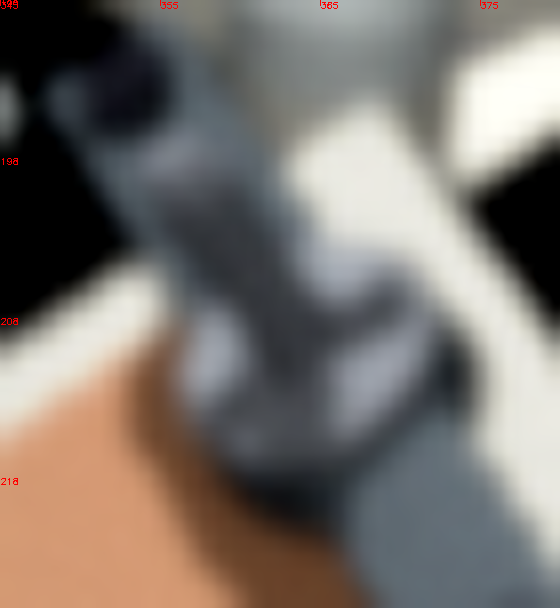

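Both pictures show the wheel held squarely, with the balls within 1 px of prediction. In the earlier close-up the collar, tip and key are visible: the key strip runs up from the shaft at about (374.5,161) in the top view. I'll align with the spindle axis and look again just above the tip.

>>> {"method": "servo_tool", "body": {"steps": [0.1,0.4,0,0,0,0,0.1,0.06,0.45,0,0,0,0,0.1,0,0,1.5,0,0,0,0.1,0,0,1.5,0,0,0,0.1,0,0,1,0,0,0,0.1,0,0,0.3,0,0,0,0.1,0,0,0,0,0,0,0.1]}}

```text
t: 8.42
position: [0.5707, 0.0204, 0.291]
eef_rot: [1.807, 2.068, 0.551]
force: [-1.1, -0.6, -4.8]
finger_gap: 0.0361
```

```bash
cat > o4.py <<'E'
import sys
from seat import *
seat=np.array([.621,.0272,.194]); k=sys.argv[1]
s=bot.sense();p=s['position'];R=Rot.from_rotvec(s['eef_rot']).as_matrix()
d=p-seat;print(p,R[:,2],'along',d@z,'yy',d@yy,'xs',d@xs,s['force'],s['finger_gap'],s['joint_positions'])
for n,nm,dd,r,f in (('t','top',dT,(350,145,410,195),12),('s','side',dS,(330,165,395,225),10)):
    im=snap(nm,n+k);K=im['camera_matrix'].copy();K[:2,2]+=dd;im['camera_matrix']=K
    pts=[(seat+.029*(np.cos(a)*xs+np.sin(a)*yy),(0,0,255)) for a in np.arange(0,6.28,.15)]
    pts+=[(seat+.066*z+.006*(np.cos(a)*xs+np.sin(a)*yy),(255,0,0)) for a in np.arange(0,6.28,.5)]
    im['frame']=((im['frame'].astype(float)-30)*1.2).clip(0,255)
    zoom(im,r,f,'o'+k+n,gam=.8,pts=pts)
    zoom(im,r,f,'o'+k+n+'raw',gam=.8)
E
python3 o4.py 4
```

```text
[0.5707 0.0204 0.291 ] [ 0.4931  0.0671 -0.8674] along 0.10934933496103799 yy -0.00023885147005436608 xs 0.004555907656771052 [-1.0918 -0.5842 -4.7862] 0.03608143310128947 [-0.0045 -0.1798 -0.5828  0.6511  0.0693 -0.1205]
```

View pics/o4t.png

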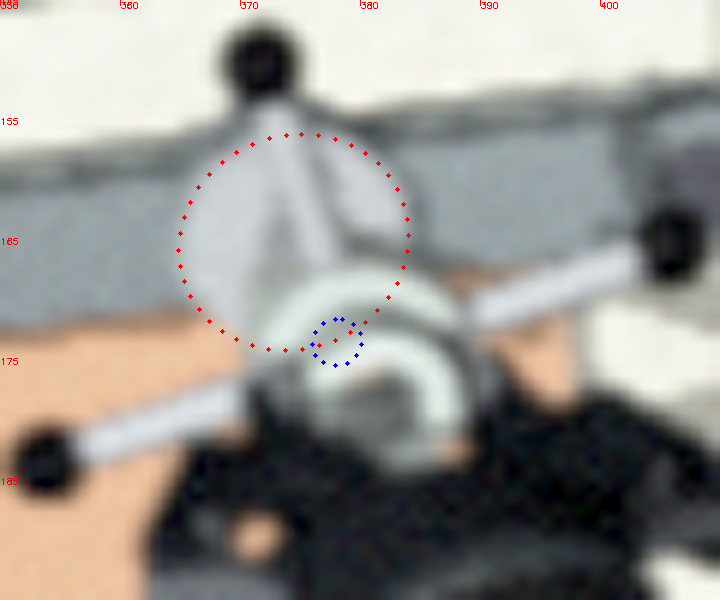

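View pics/o4sraw.png

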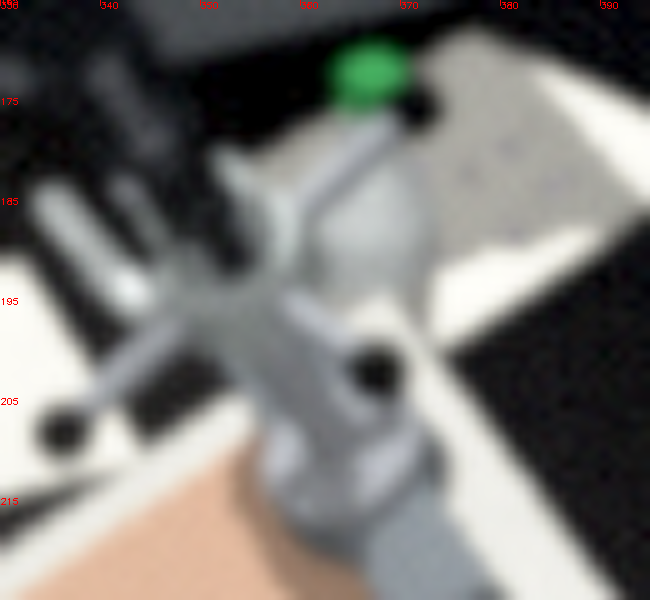

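>>> {"method": "servo_tool", "body": {"steps": [0,-0.4,0,0,0,0,0.1,0,0,0,0,0,0,0.1]}}

```text
t: 8.68
position: [0.5666, 0.0196, 0.2906]
eef_rot: [1.806, 2.066, 0.554]
force: [-0.4, -0.8, -4.3]
finger_gap: 0.0361
```

```bash
python3 o4.py 5
```

```text
[0.5666 0.0196 0.2906] [ 0.4956  0.0668 -0.866 ] along 0.111111570577374 yy -0.00046273150435838933 xs 0.0007690686514207137 [-0.3602 -0.7558 -4.3016] 0.036098028792108244 [-0.0062 -0.19   -0.5932  0.6482  0.0699 -0.1217]
```

View pics/o5traw.png

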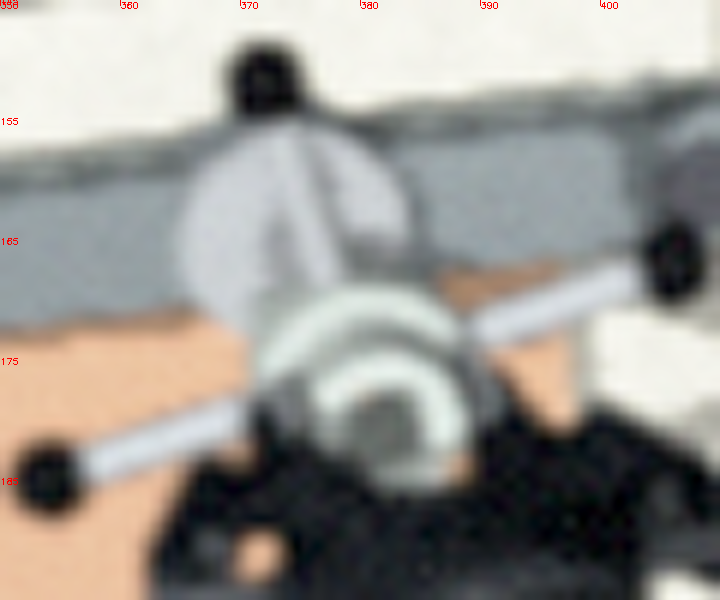

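View pics/o5sraw.png

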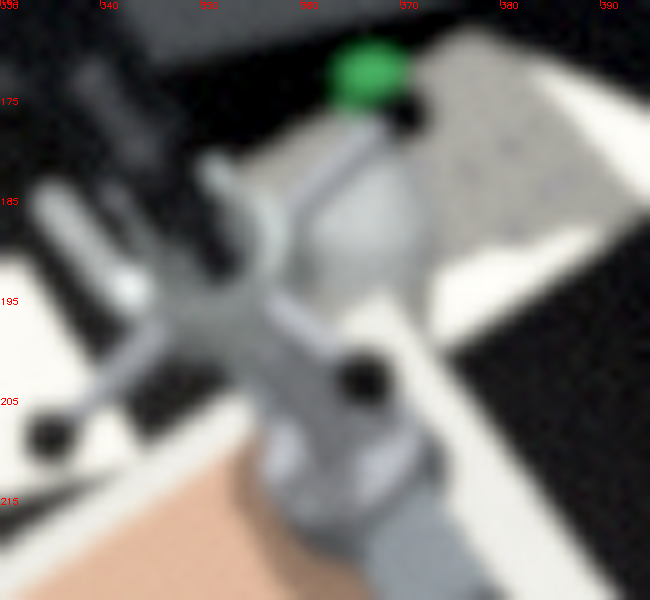

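>>> {"method": "servo_tool", "body": {"steps": [0.04,-0.06,0.3,0,0,0,0.1,0,0,0.3,0,0,0,0.1,0,0,0.3,0,0,0,0.1,0,0,0.3,0,0,0,0.1,0,0,0.3,0,0,0,0.1,0,0,0,0,0,0,0.1]}}

```text
t: 9.28
position: [0.5739, 0.0211, 0.276]
eef_rot: [1.807, 2.067, 0.553]
force: [0.5, 0.2, -4.8]
finger_gap: 0.036
```

```bash
cat > st.py <<'E'
from seat import *
seat=np.array([.621,.0272,.194])
s=bot.sense();p=s['position'];R=Rot.from_rotvec(s['eef_rot']).as_matrix();d=p-seat;F=s['force']-[0,0,-4.5]
print('t',s['t'],'along %.4f yy %.4f xs %.4f'%(d@z,d@yy,d@xs),'F z %.1f y %.1f x %.1f'%(F@z,F@yy,F@xs),'tilt',R.T@z,'toolx ang',np.arctan2(R[:,0]@yy,R[:,0]@xs),'gap',s['finger_gap'],'q6',s['joint_positions'][5])
E
python3 st.py
```

```text
t 9.2833 along 0.0948 yy 0.0001 xs -0.0002 F z -0.5 y 0.1 x 0.3 tilt [ 0.0021 -0.0013 -1.    ] toolx ang 1.5740410245050374 gap 0.035977446369846504 q6 -0.11869636867799944
```

>>> {"method": "servo_tool", "body": {"steps": [0,0,0.5,0,0,0,0.1,0,0,0.5,0,0,0,0.1,0,0,0.5,0,0,0,0.1,0,0,0.5,0,0,0,0.1,0,0,0,0,0,0,0.1]}}

```text
t: 9.7
position: [0.5837, 0.0224, 0.2581]
eef_rot: [1.807, 2.067, 0.552]
force: [-0.9, 0.0, -4.1]
finger_gap: 0.0359
```

```bash
python3 st.py
```

```text
t 9.7 along 0.0743 yy 0.0001 xs -0.0005 F z 0.7 y 0.1 x -0.6 tilt [ 0.0022 -0.0018 -1.    ] toolx ang 1.5740460457091174 gap 0.03592281584663196 q6 -0.11584509263233665
```

>>> {"method": "servo_tool", "body": {"steps": [0,0,0.5,0,0,0,0.1,0,0,0.5,0,0,0,0.1,0,0,0.5,0,0,0,0.1,0,0,0.4,0,0,0,0.1,0,0,0.3,0,0,0,0.1,0,0,0.3,0,0,0,0.1,0,0,0,0,0,0,0.1]}}

```text
t: 10.28
position: [0.5962, 0.0242, 0.2371]
eef_rot: [1.806, 2.067, 0.553]
force: [-1.2, 1.0, -6.4]
finger_gap: 0.0359
```

```bash
python3 st.py
```

```text
t 10.2833 along 0.0499 yy 0.0002 xs -0.0001 F z -1.1 y 1.2 x -1.9 tilt [ 0.0022 -0.001  -1.    ] toolx ang 1.5741266468962947 gap 0.03592540854965512 q6 -0.11252421926449427
```

>>> {"method": "servo_tool", "body": {"steps": [0,0,0.2,0,0,0,0.1,0,0,0.2,0,0,0,0.1,0,0,0.2,0,0,0,0.1,0,0,0,0,0,0,0.1]}}

```text
t: 10.62
position: [0.5976, 0.0243, 0.235]
eef_rot: [1.806, 2.066, 0.553]
force: [-34.0, -1.2, 24.0]
finger_gap: 0.036
```

```bash
python3 st.py
```

```text
t 10.6167 along 0.0473 yy 0.0002 xs 0.0001 F z 41.6 y 3.3 x -15.1 tilt [ 0.002  -0.0003 -1.    ] toolx ang 1.5739038764035838 gap 0.035991893697362325 q6 -0.11180063014431237
```

>>> {"method": "servo_tool", "body": {"steps": [0,0,-0.24,0,0,0,0.1,0,0,0,0,0,0,0.1]}}

```text
t: 10.78
position: [0.5972, 0.0243, 0.2355]
eef_rot: [1.806, 2.066, 0.553]
force: [-11.6, 0.2, 2.6]
finger_gap: 0.0361
```

```bash
python3 st.py
```

```text
t 10.7833 along 0.0479 yy 0.0002 xs -0.0000 F z 11.9 y 1.7 x -6.4 tilt [ 0.0021 -0.0003 -1.    ] toolx ang 1.5740011047352294 gap 0.03609831248138808 q6 -0.11209802601232369
```

>>> {"method": "servo_tool", "body": {"steps": [0,-0.03,0,0,0,0.05,0.1,0,0,0,0,0,0.05,0.1,0,0,0,0,0,0.05,0.1]}}

```text
t: 11.03
position: [0.5973, 0.0241, 0.2353]
eef_rot: [1.974, 1.939, 0.593]
force: [-10.6, -0.9, 2.2]
finger_gap: 0.0359
```

```bash
python3 st.py
```

```text
t 11.0333 along 0.0478 yy -0.0000 xs -0.0001 F z 11.1 y 0.5 x -5.8 tilt [ 0.0014 -0.0003 -1.    ] toolx ang 1.4218377360184078 gap 0.03589181954850281 q6 0.04005474532161694
```

>>> {"method": "servo_tool", "body": {"steps": [0,0,0,0,0,0.05,0.1,0,0,0,0,0,0.05,0.1,0,0,0,0,0,0.05,0.1]}}

```text
t: 11.28
position: [0.5973, 0.0237, 0.2349]
eef_rot: [2.133, 1.801, 0.629]
force: [-5.6, -1.6, -3.2]
finger_gap: 0.0358
```

>>> {"method": "servo_tool", "body": {"steps": [0,0,0,0,0,0.05,0.1,0,0,0,0,0,0.05,0.1,0,0,0,0,0,0.05,0.1]}}

```text
t: 11.53
position: [0.5975, 0.0237, 0.2345]
eef_rot: [2.284, 1.651, 0.664]
force: [-3.6, -1.8, -5.8]
finger_gap: 0.0359
```

```bash
python3 st.py; python3 -c "
from h import *
print(bot.sense()['torque'])"
```

```text
t 11.5333 along 0.0470 yy -0.0004 xs -0.0003 F z 0.8 y -1.4 x -3.9 tilt [ 0.0004 -0.0009 -1.    ] toolx ang 1.121366321812475 gap 0.035913619335132464 q6 0.34029936126816956
[-0.3616616   1.64906205 -0.12001369]
```

>>> {"method": "servo_tool", "body": {"steps": [0,0,0.15,0,0,0,0.1,0,0,0.15,0,0,0,0.1,0,0,0,0,0,0,0.1]}}

```text
t: 11.78
position: [0.5992, 0.0245, 0.2317]
eef_rot: [2.281, 1.656, 0.664]
force: [-2.5, -0.1, -5.6]
finger_gap: 0.0358
```

```bash
python3 st.py
```

```text
t 11.7833 along 0.0437 yy 0.0001 xs -0.0002 F z 0.3 y 0.2 x -2.7 tilt [ 0.0016 -0.0013 -1.    ] toolx ang 1.1253031605733212 gap 0.035786010461155246 q6 0.33703670094950283
```

Dropping freely (below the earlier stop of 0.048). I'll continue to the collar.

>>> {"method": "servo_tool", "body": {"steps": [0,0,0.15,0,0,0,0.1,0,0,0.15,0,0,0,0.1,0,0,0.15,0,0,0,0.1,0,0,0,0,0,0,0.1]}}

```text
t: 12.12
position: [0.601, 0.0249, 0.2285]
eef_rot: [2.281, 1.656, 0.665]
force: [-11.3, 0.4, 2.4]
finger_gap: 0.036
```

```bash
python3 st.py
```

```text
t 12.1167 along 0.0399 yy 0.0004 xs -0.0002 F z 11.5 y 1.8 x -6.2 tilt [ 0.0019 -0.0016 -1.    ] toolx ang 1.1250260233209561 gap 0.0360064274923347 q6 0.3379673400835828
```

>>> {"method": "servo_tool", "body": {"steps": [0,0,-0.07,0,0,0,0.1,0,0,0,0,0,0,1,0,0,0,0,0,0,1,0,0,0,0,0,0,1,0,0,0,0,0,0,1,0,0,0,0,0,0,1,0,0,-0.5,0,0,0,1,0,0,-1.5,0,0,0,1,0,0,-3,0,0,0,1,0,0,-3,0,0,0,1,0,0,-2.5,0,0,0,1]}}

```text
t: 13.03
position: [0.5485, 0.0176, 0.3219]
eef_rot: [2.281, 1.654, 0.666]
force: [0.6, -0.0, 1.1]
finger_gap: 0.0859
```

```bash
sed -i 's/\.0272,\.194\]/.0272,.194])+.0039*z #/; s/np.array(\[.621,.0272,.194\])/np.array([.621,.0272,.194])/' st.py o4.py; grep -n "seat=" st.py o4.py; python3 st.py;python3 o4.py 6
```

```text
st.py:2:seat=np.array([.621,.0272,.194])+.0039*z #)
o4.py:3:seat=np.array([.621,.0272,.194])+.0039*z #); k=sys.argv[1]
t 13.0333 along 0.1434 yy -0.0001 xs 0.0006 F z 4.5 y -0.1 x 3.3 tilt [ 0.0021  0.0003 -1.    ] toolx ang 1.124273126711019 gap 0.08585391143033387 q6 0.3232605903800678
[0.5485 0.0176 0.3219] [ 0.4965  0.0669 -0.8655] along 0.1434125855940012 yy -8.308864488289214e-05 xs 0.0006422570097261229 [ 0.5819 -0.0049  1.0736] 0.08585391143033387 [-0.0118 -0.2402 -0.5598  0.731   0.0728  0.3233]Traceback (most recent call last):
  File "o4.py", line 7, in <module>
    im=snap(nm,n+k);K=im['camera_matrix'].copy();K[:2,2]+=dd;im['camera_matrix']=K
                 ^
NameError: name 'k' is not defined
```

```bash
sed -i '3s/.*/k=sys.argv[1];seat=np.array([.621,.0272,.194])+.0039*z/' o4.py; sed -i 's/-4\.5\]/0]/' st.py
python3 - <<'E'
s=open('o4.py').read()
i=s.index("    im['frame']=")
s=s[:i]+"    pts+=[(seat+.021*z+.077*(np.cos(a)*xs+np.sin(a)*yy),(0,255,0)) for a in 1.35+np.arange(4)*np.pi/2]\n"+s[i:]
s=s.replace('(350,145,410,195),12','(335,135,415,195),10').replace('(330,165,395,225),10','(325,165,400,235),9')
open('o4.py','w').write(s)
E
python3 o4.py 6
```

```text
[0.5485 0.0176 0.3219] [ 0.4965  0.0669 -0.8655] along 0.1434125855940012 yy -8.308864488289214e-05 xs 0.0006422570097261229 [ 0.5819 -0.0049  1.0736] 0.08585391143033387 [-0.0118 -0.2402 -0.5598  0.731   0.0728  0.3233]
```

View pics/o6t.png

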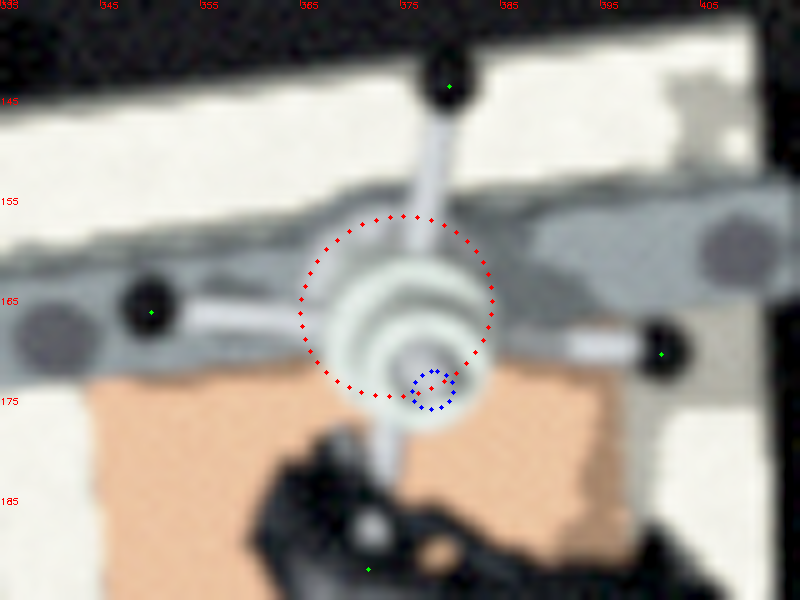

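View pics/o6s.png

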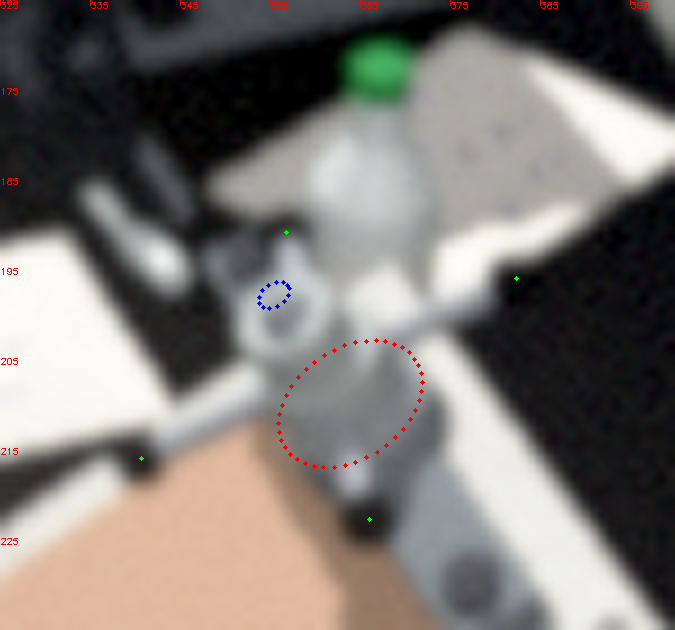

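Both views confirm the released wheel is sitting on the collar, with the balls at the predicted pixels to within 1 px. Spokes are at 77, -13, 167 and 257 degrees. Next I'll shut the fingers and go round behind the 257-degree spoke.

>>> {"method": "servo_tool", "body": {"steps": [0,0,0,0,0,-0.12,0,0,0,0,0,0,-0.12,0,0,0,0,0,0,-0.12,0,0,0,0,0,0,-0.12,0,0,0,0,0,0,-0.12,0,0,0,0,0,0,-0.12,0,0,0,0,0,0,-0.12,0,0,0,0,0,0,-0.12,0,0,0,0,0,0,-0.12,0,0,0,0,0,0,-0.12,0,0,0,0,0,0,-0.12,0,0,0,0,0,0,-0.12,0]}}

```text
t: 14.13
position: [0.5491, 0.0177, 0.3193]
eef_rot: [0.577, 2.576, 0.245]
force: [-0.0, -0.8, -0.2]
finger_gap: -0.0002
```

>>> {"method": "servo_tool", "body": {"steps": [0,0,0,0,0,-0.12,0,0,0,0,0,0,-0.12,0,0,0,0,0,0,-0.115,0,-1.4,-2.7,0,0,0,0,0,-1.4,-2.8,0,0,0,0,0,0,0,2.5,0,0,0,0,0,0,2.5,0,0,0,0,0,0,2,0,0,0,0,0,0,0,0,0,0,0]}}

```text
t: 14.88
position: [0.6035, -0.0352, 0.2615]
eef_rot: [0.121, 2.627, 0.127]
force: [-0.6, 0.4, -1.2]
finger_gap: 0.0
```

```bash
python3 st.py
```

```text
t 14.8833 along 0.0673 yy -0.0595 xs 0.0117 F z -0.8 y 0.4 x -1.1 tilt [ 0.0069  0.0017 -1.    ] toolx ang 2.9181298147271595 gap 4.653951022624975e-05 q6 -1.57452860505183
```

>>> {"method": "servo_tool", "body": {"steps": [-0.3,0,1.5,0,0,0,0,0,0,1.5,0,0,0,0,0,0,1.5,0,0,0,0,0,0,1.2,0,0,0,0,0,0,0,0,0,0,0]}}

```text
t: 15.3
position: [0.6349, -0.0314, 0.2168]
eef_rot: [0.12, 2.624, 0.126]
force: [0.0, -0.7, -0.4]
finger_gap: 0.0001
```

```bash
python3 st.py;python3 o4.py 7
```

```text
t 15.3 along 0.0128 yy -0.0599 xs 0.0167 F z -0.3 y -0.7 x -0.2 tilt [ 0.0034  0.002  -1.    ] toolx ang 2.919171654954896 gap 0.00013899450177602696 q6 -1.5609069709427843
[ 0.6349 -0.0314  0.2168] [ 0.4929  0.0674 -0.8675] along 0.01278136057411001 yy -0.05992047817217623 xs 0.016731516257465596 [ 0.0449 -0.6504 -0.4133] 0.00013899450177602696 [-0.1133  0.0059 -0.5911  0.4665  0.123  -1.5609]
```

View pics/o7t.png

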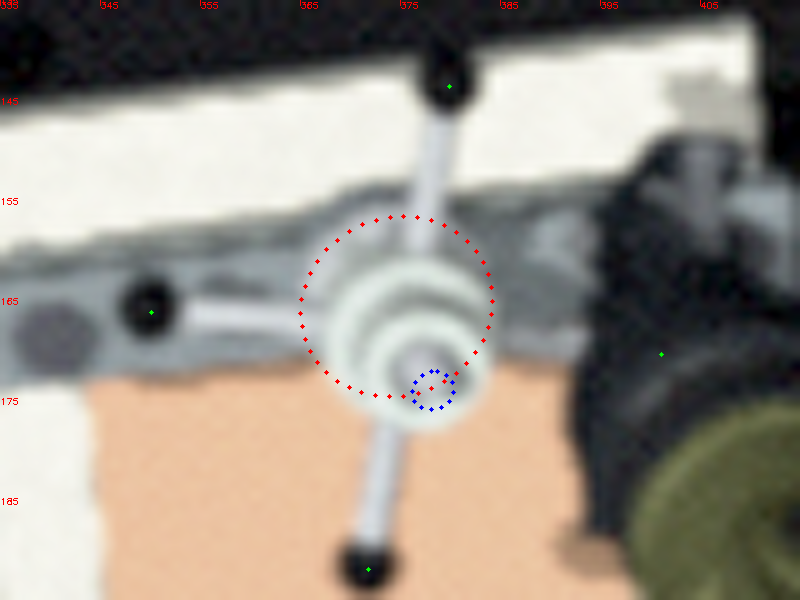

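View pics/o7s.png

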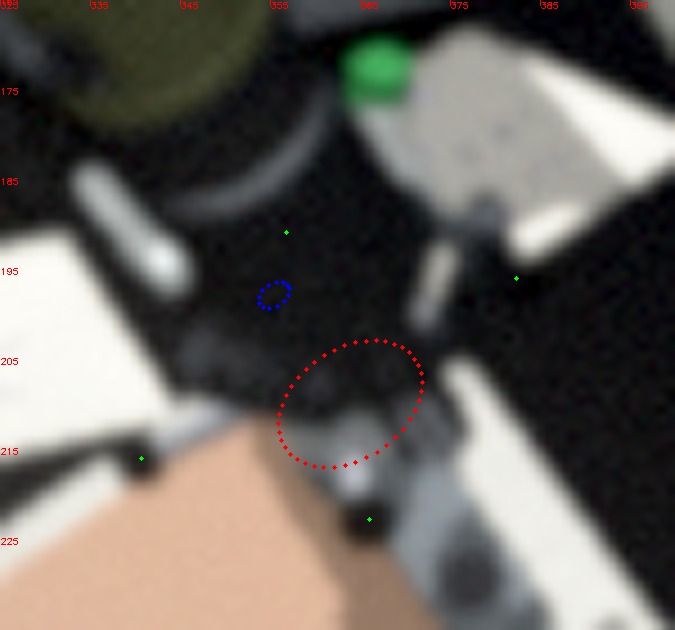

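>>> {"method": "servo_tool", "body": {"steps": [0.3,0,0.15,0,0,0,0,0.3,0,0.15,0,0,0,0,0.3,0,0,0,0,0,0,0,0,0,0,0,0,0]}}

```text
t: 15.73
position: [0.6283, -0.0305, 0.2117]
eef_rot: [0.12, 2.621, 0.126]
force: [0.2, -0.2, -1.0]
finger_gap: 0.0
```

```bash
cat >> st.py <<'E'
ax=R[:,0];ay=R[:,1]
print('tool-frame pos rel axis: x %.4f y %.4f | phi_spoke(toolx+90) %.3f | force toolx %.1f tooly %.1f z %.1f'%(d@ax,d@ay,np.arctan2(R[:,0]@yy,R[:,0]@xs)+np.pi/2,F@ax,F@ay,F@R[:,2]))
E
python3 st.py
```

```text
t 15.7333 along 0.0115 yy -0.0582 xs 0.0086 F z -1.0 y -0.2 x -0.3 tilt [ 0.0009  0.0018 -1.    ] toolx ang 2.9189811663198486 gap 3.0475760652485825e-05 q6 -1.5599654269819874
tool-frame pos rel axis: x -0.0213 y -0.0548 | phi_spoke(toolx+90) 4.490 | force toolx 0.3 tooly -0.3 z 1.0
```

>>> {"method": "servo_tool", "body": {"steps": [0.3,0,0,0,0,0,0,0.3,0,0,0,0,0,0,0.25,-0.08,0,0,0,0.04,0,0.25,-0.08,0,0,0,0.04,0]}}

```text
t: 16.07
position: [0.6197, -0.0307, 0.2066]
eef_rot: [0.227, 2.616, 0.155]
force: [0.8, 0.4, 0.6]
finger_gap: 0.0003
```

```bash
python3 st.py
```

```text
t 16.0667 along 0.0114 yy -0.0573 xs -0.0014 F z 0.0 y 0.3 x 1.0 tilt [-0.0002  0.0022 -1.    ] toolx ang 2.837424341390592 gap 0.00026346489994055685 q6 -1.4808340705777738
tool-frame pos rel axis: x -0.0158 y -0.0550 | phi_spoke(toolx+90) 4.408 | force toolx -0.9 tooly 0.6 z -0.0
```

>>> {"method": "servo_tool", "body": {"steps": [0.44,-0.08,0,0,0,0.08,0,0.44,-0.08,0,0,0,0.08,0,0.44,-0.08,0,0,0,0.08,0,0.44,-0.08,0,0,0,0.08,0,0.44,-0.08,0,0,0,0.08,0]}}

```text
t: 16.48
position: [0.6035, -0.03, 0.1985]
eef_rot: [0.752, 2.532, 0.284]
force: [6.4, -9.5, 0.9]
finger_gap: 0.0002
```

```bash
python3 st.py
```

```text
t 16.4833 along 0.0124 yy -0.0545 xs -0.0192 F z -1.8 y -10.2 x 4.9 tilt [-0.0083 -0.0003 -1.    ] toolx ang 2.435028912212099 gap 0.0001686728582543744 q6 -1.075798313139758
tool-frame pos rel axis: x -0.0209 y -0.0539 | phi_spoke(toolx+90) 4.006 | force toolx -10.3 tooly -4.6 z 1.9
```

>>> {"method": "servo_tool", "body": {"steps": [0.45,0,0,0,0,0,0,0,0,0,0,0,0,0]}}

```text
t: 16.65
position: [0.599, -0.0273, 0.196]
eef_rot: [0.748, 2.535, 0.283]
force: [3.9, -7.2, 1.9]
finger_gap: -0.0001
```

```bash
python3 st.py
```

```text
t 16.65 along 0.0122 yy -0.0512 xs -0.0240 F z 0.2 y -7.6 x 3.5 tilt [-0.0065 -0.0011 -1.    ] toolx ang 2.4383835672921004 gap -9.368622371667776e-05 q6 -1.0750261120645277
tool-frame pos rel axis: x -0.0149 y -0.0546 | phi_spoke(toolx+90) 4.009 | force toolx -7.6 tooly -3.6 z -0.2
```

>>> {"method": "servo_tool", "body": {"steps": [0.4,-0.09,0,0,0,0.07,0,0.4,-0.09,0,0,0,0.07,0,0.4,-0.09,0,0,0,0.07,0,0.4,-0.09,0,0,0,0.07,0,0.4,-0.09,0,0,0,0.07,0,0.4,-0.09,0,0,0,0.07,0,0.4,-0.09,0,0,0,0.07,0,0.4,-0.09,0,0,0,0.07,0]}}

```text
t: 17.32
position: [0.5752, -0.0093, 0.1836]
eef_rot: [1.454, 2.272, 0.461]
force: [4.0, -9.9, 1.1]
finger_gap: 0.0002
```

```bash
cat >> st.py <<'E'
pol=np.arctan2(d@yy,d@xs)%6.2832;r=np.hypot(d@yy,d@xs)
print('polar %.3f r %.4f spoke~ %.3f'%(pol,r,pol-np.arcsin(.011/r)), 'torque about axis', ((F@xs)*(d@yy)-(F@yy)*(d@xs)))
E
python3 st.py
```

```text
t 17.3167 along 0.0121 yy -0.0302 xs -0.0486 F z -0.4 y -10.3 x 2.9 tilt [-0.0069  0.0012 -1.    ] toolx ang 1.8743710172155001 gap 0.0001658067900646815 q6 -0.4775267626993403
tool-frame pos rel axis: x -0.0144 y -0.0554 | phi_spoke(toolx+90) 3.445 | force toolx -10.7 tooly -0.4 z 0.5
polar 3.698 r 0.0572 spoke~ 3.504 torque about axis -0.5890285472083754
```

>>> {"method": "servo_tool", "body": {"steps": [0.4,-0.09,0,0,0,0.07,0,0.4,-0.09,0,0,0,0.07,0,0.4,-0.09,0,0,0,0.07,0,0.4,-0.09,0,0,0,0.07,0,0.4,-0.09,0,0,0,0.07,0,0.4,-0.09,0,0,0,0.07,0,0.4,-0.09,0,0,0,0.07,0,0,0,0,0,0,0,0]}}

```text
t: 17.98
position: [0.5638, 0.0171, 0.1788]
eef_rot: [2.011, 1.9, 0.599]
force: [3.3, -8.7, 1.5]
finger_gap: 0.0003
```

```bash
python3 st.py
```

```text
t 17.9833 along 0.0120 yy -0.0026 xs -0.0579 F z 0.2 y -9.1 x 2.6 tilt [-0.0047  0.0037 -1.    ] toolx ang 1.3850849082131504 gap 0.00031706045760232927 q6 0.0668091657853386
tool-frame pos rel axis: x -0.0133 y -0.0564 | phi_spoke(toolx+90) 2.956 | force toolx -8.4 tooly 4.3 z -0.2
polar 3.186 r 0.0579 spoke~ 2.995 torque about axis -0.5306351676757848
```

>>> {"method": "servo_tool", "body": {"steps": [-0.7,0,0,0,0,0,0,0,0,-1.5,0,0,0,0,0,0,-2.8,0,0,0,0,-0.66,0.28,0,0,0,-0.12,0,-0.66,0.28,0,0,0,-0.12,0,-0.66,0.28,0,0,0,-0.12,0,-0.66,0.28,0,0,0,-0.12,0,-0.66,0.28,0,0,0,-0.12,0,-0.66,0.28,0,0,0,-0.12,0,-0.66,0.28,0,0,0,-0.12,0,-0.66,0.28,0,0,0,-0.12,0]}}

```text
t: 18.9
position: [0.5747, -0.0307, 0.2301]
eef_rot: [0.855, 2.514, 0.317]
force: [-0.5, 0.6, -0.3]
finger_gap: -0.0
```

>>> {"method": "servo_tool", "body": {"steps": [-0.66,0.28,0,0,0,-0.12,0,-0.66,0.28,0,0,0,-0.12,0,-0.66,0.28,0,0,0,-0.12,0,-0.66,0.28,0,0,0,-0.12,0,-0.66,0.28,0,0,0,-0.12,0,0,0,0,0,0,0,0]}}

```text
t: 19.4
position: [0.6067, -0.0316, 0.2487]
eef_rot: [0.076, 2.62, 0.115]
force: [-0.2, 0.3, 0.7]
finger_gap: 0.0
```

```bash
python3 st.py; python3 o4.py 8
```

```text
t 19.4 along 0.0544 yy -0.0565 xs 0.0084 F z 0.7 y 0.3 x 0.2 tilt [-0.001   0.0025 -1.    ] toolx ang 2.952466536506663 gap 4.581980735487335e-05 q6 -1.6007264188306514
tool-frame pos rel axis: x -0.0190 y -0.0538 | phi_spoke(toolx+90) 4.523 | force toolx -0.2 tooly 0.3 z -0.7
polar 4.861 r 0.0571 spoke~ 4.667 torque about axis -0.015242070569530607
[ 0.6067 -0.0316  0.2487] [ 0.4967  0.0674 -0.8653] along 0.05440327448121131 yy -0.056481482803662955 xs 0.008427887868198206 [-0.2047  0.2619  0.7469] 4.581980735487335e-05 [-0.1214 -0.0764 -0.595   0.5414  0.1274 -1.6007]
```

View pics/o8t.png

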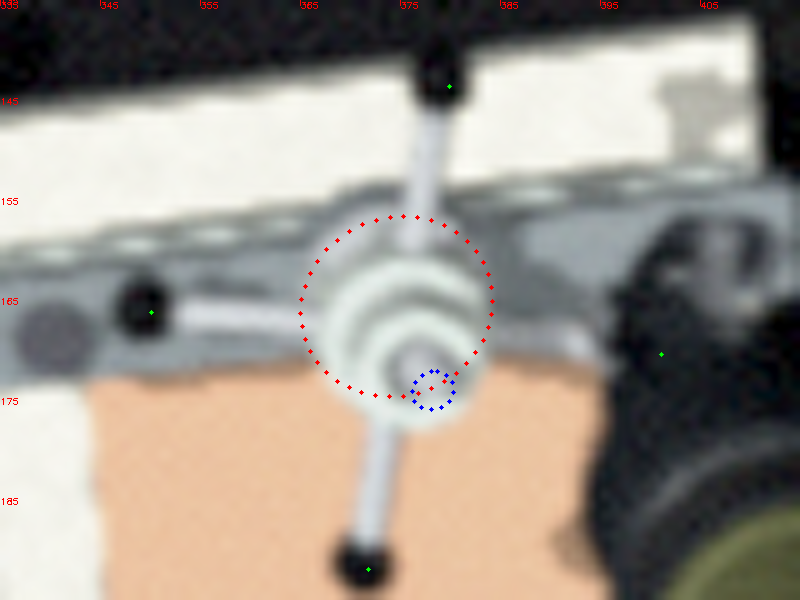

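>>> {"method": "servo_tool", "body": {"steps": [-0.3,0,1.5,0,0,0,0,0,0,1.5,0,0,0,0,0,0,1.3,0,0,0,0,0,0,0,0,0,0,0]}}

```text
t: 19.83
position: [0.6279, -0.0288, 0.2088]
eef_rot: [0.085, 2.626, 0.117]
force: [-0.9, -0.1, -0.4]
finger_gap: 0.0
```

```bash
python3 st.py
```

```text
t 19.8333 along 0.0091 yy -0.0564 xs 0.0070 F z 0.1 y 0.0 x -1.0 tilt [ 0.0049  0.0021 -1.    ] toolx ang 2.946013752907742 gap 4.628708861510446e-05 q6 -1.584534528163207
tool-frame pos rel axis: x -0.0178 y -0.0540 | phi_spoke(toolx+90) 4.517 | force toolx 0.9 tooly -0.2 z -0.1
polar 4.836 r 0.0569 spoke~ 4.642 torque about axis 0.054121834923177556
```

>>> {"method": "servo_tool", "body": {"steps": [0.4,0,0,0,0,0,0,0.4,-0.06,0,0,0,0.05,0,0.42,-0.09,0,0,0,0.06,0,0.42,-0.09,0,0,0,0.07,0,0.4,-0.09,0,0,0,0.07,0,0.4,-0.09,0,0,0,0.07,0,0.4,-0.09,0,0,0,0.07,0]}}

```text
t: 20.42
position: [0.608, -0.0303, 0.2024]
eef_rot: [0.597, 2.562, 0.247]
force: [7.5, -6.3, 2.4]
finger_gap: 0.0004
```

```bash
python3 st.py
```

```text
t 20.4167 along 0.0136 yy -0.0553 xs -0.0134 F z -1.2 y -7.2 x 7.0 tilt [-0.0094  0.0016 -1.    ] toolx ang 2.554679134533438 gap 0.0004092788564519459 q6 -1.1961685124055266
tool-frame pos rel axis: x -0.0196 y -0.0535 | phi_spoke(toolx+90) 4.125 | force toolx -9.8 tooly -2.1 z 1.3
polar 4.474 r 0.0570 spoke~ 4.280 torque about axis -0.483592904547779
```

>>> {"method": "servo_tool", "body": {"steps": [0.45,-0.09,0.04,0,0,0.06,0,0.42,-0.09,0.04,0,0,0.065,0,0.4,-0.09,0.03,0,0,0.07,0,0.4,-0.09,0,0,0,0.07,0,0.4,-0.09,0,0,0,0.07,0,0.4,-0.09,0,0,0,0.07,0]}}

```text
t: 20.92
position: [0.5869, -0.0218, 0.1899]
eef_rot: [1.117, 2.419, 0.377]
force: [-0.5, -10.7, 7.5]
finger_gap: -0.0001
```

```bash
python3 st.py
```

```text
t 20.9167 along 0.0126 yy -0.0441 xs -0.0368 F z 7.4 y -10.5 x 2.2 tilt [-0.0095  0.001  -1.    ] toolx ang 2.1483406782140735 gap -9.65208384950343e-05 q6 -0.7747640137858468
tool-frame pos rel axis: x -0.0170 y -0.0549 | phi_spoke(toolx+90) 3.719 | force toolx -10.1 tooly -3.9 z -7.3
polar 4.017 r 0.0574 spoke~ 3.825 torque about axis -0.48281584630648466
```

>>> {"method": "servo_tool", "body": {"steps": [0.42,-0.09,-0.05,0,0,0.065,0,0.42,-0.09,-0.05,0,0,0.07,0,0.4,-0.09,0,0,0,0.07,0,0.4,-0.09,0,0,0,0.07,0,0.4,-0.09,0,0,0,0.07,0,0.4,-0.09,0,0,0,0.07,0]}}

```text
t: 21.42
position: [0.5715, -0.006, 0.183]
eef_rot: [1.621, 2.171, 0.498]
force: [5.5, -21.7, 1.2]
finger_gap: 0.0001
```

```bash
python3 st.py
```

```text
t 21.4167 along 0.0132 yy -0.0264 xs -0.0518 F z -0.3 y -22.3 x 2.9 tilt [-0.0141  0.003  -0.9999] toolx ang 1.732126880312462 gap 5.556759913517709e-05 q6 -0.3237158727714273
tool-frame pos rel axis: x -0.0180 y -0.0553 | phi_spoke(toolx+90) 3.303 | force toolx -22.4 tooly -0.7 z 0.6
polar 3.614 r 0.0581 spoke~ 3.423 torque about axis -1.2285590360837941
```

>>> {"method": "servo_tool", "body": {"steps": [-0.5,0,0,0,0,0,0,-0.4,0,0,0,0,0,0,0,0,0,0,0,0,0]}}

```text
t: 21.67
position: [0.5727, -0.0097, 0.1825]
eef_rot: [1.615, 2.184, 0.508]
force: [1.3, -4.0, 3.6]
finger_gap: 0.0
```

```bash
python3 st.py; sed -i 's/1\.35+np/float(sys.argv[2])+np/' o4.py; python3 o4.py 9 1.85
```

```text
t 21.6667 along 0.0125 yy -0.0303 xs -0.0514 F z 2.7 y -4.1 x 2.5 tilt [-0.001   0.0035 -1.    ] toolx ang 1.7377525300623686 gap 1.3190292309470975e-05 q6 -0.34639791611829074
tool-frame pos rel axis: x -0.0214 y -0.0557 | phi_spoke(toolx+90) 3.309 | force toolx -4.5 tooly 1.8 z -2.7
polar 3.675 r 0.0597 spoke~ 3.490 torque about axis -0.28809287961428437
[ 0.5727 -0.0097  0.1825] [ 0.4989  0.065  -0.8642] along 0.012511210879461485 yy -0.030341122984561323 xs -0.051400097483155154 [ 1.3451 -3.9906  3.5803] 1.3190292309470975e-05 [-0.0765 -0.0903 -0.7724  0.3707  0.1031 -0.3464]
```

View pics/o9t.png

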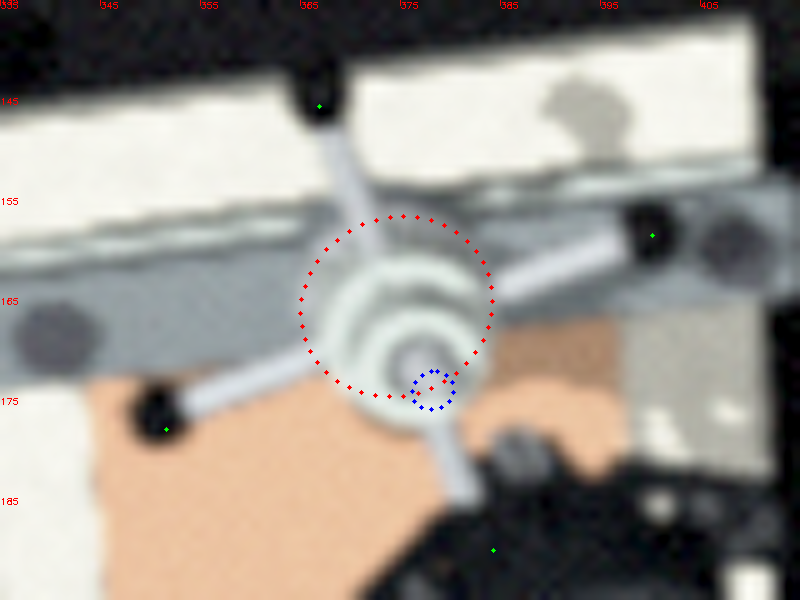

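View pics/o9sraw.png

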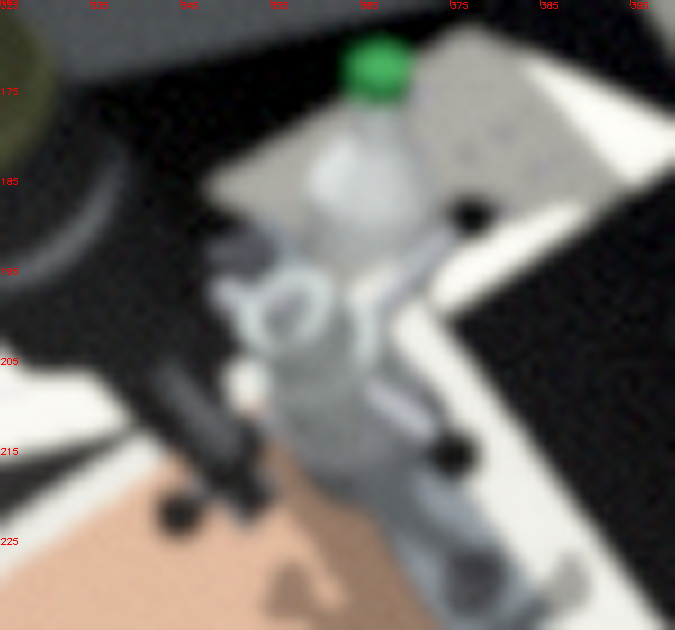

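>>> {"method": "servo_tool", "body": {"steps": [0.3,0,0,0,0,0,0,0,0,0,0,0,0,0]}}

```text
t: 21.93
position: [0.5722, -0.0083, 0.1819]
eef_rot: [1.615, 2.182, 0.502]
force: [1.9, -11.5, 5.6]
finger_gap: 0.0
```

```bash
python3 st.py
```

```text
t 21.9333 along 0.0122 yy -0.0289 xs -0.0520 F z 4.6 y -11.7 x 3.2 tilt [-0.0059  0.002  -1.    ] toolx ang 1.7380628004578782 gap 2.0986098305718518e-05 q6 -0.340108242793913
tool-frame pos rel axis: x -0.0199 y -0.0560 | phi_spoke(toolx+90) 3.309 | force toolx -12.0 tooly 1.2 z -4.6
polar 3.649 r 0.0594 spoke~ 3.462 torque about axis -0.6973023015111128
```

>>> {"method": "servo_tool", "body": {"steps": [0.15,0,0,0,0,0,0,0,0,0,0,0,0,0]}}

```text
t: 22.1
position: [0.572, -0.0079, 0.182]
eef_rot: [1.616, 2.18, 0.5]
force: [2.7, -14.7, 5.5]
finger_gap: -0.0001
```

```bash
python3 st.py; python3 o4.py 10 1.85
```

```text
t 22.1 along 0.0122 yy -0.0284 xs -0.0520 F z 4.4 y -14.9 x 3.4 tilt [-0.0084  0.0017 -1.    ] toolx ang 1.7377135300908582 gap -8.961707355664727e-05 q6 -0.3372112101404011
tool-frame pos rel axis: x -0.0195 y -0.0560 | phi_spoke(toolx+90) 3.309 | force toolx -15.3 tooly 0.8 z -4.2
polar 3.642 r 0.0593 spoke~ 3.455 torque about axis -0.8726450122449656
[ 0.572  -0.0079  0.182 ] [ 0.4994  0.0575 -0.8645] along 0.012229982554066413 yy -0.028445638350577635 xs -0.0520091695439009 [  2.6579 -14.7255   5.4529] -8.961707355664727e-05 [-0.0661 -0.0923 -0.7756  0.3679  0.0904 -0.3372]
```

View pics/o10t.png

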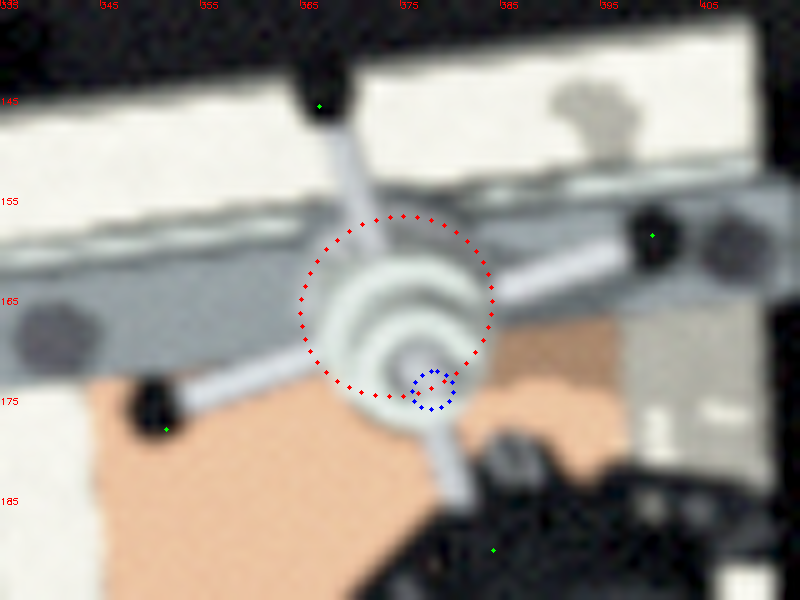

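>>> {"method": "servo_tool", "body": {"steps": [0.12,0,0,0,0,0,0,0,0,0,0,0,0,0,0,0,0,0,0,0,0]}}

```text
t: 22.45
position: [0.5719, -0.0076, 0.182]
eef_rot: [1.616, 2.179, 0.498]
force: [3.5, -17.9, 5.8]
finger_gap: 0.0
```

```bash
python3 st.py
```

```text
t 22.45 along 0.0123 yy -0.0281 xs -0.0521 F z 4.5 y -18.2 x 3.9 tilt [-0.01    0.0016 -0.9999] toolx ang 1.7372712305624944 gap 2.1152364976301192e-05 q6 -0.3349244893454725
tool-frame pos rel axis: x -0.0192 y -0.0560 | phi_spoke(toolx+90) 3.308 | force toolx -18.6 tooly 0.9 z -4.3
polar 3.637 r 0.0592 spoke~ 3.450 torque about axis -1.0561184569903004
```

>>> {"method": "servo_tool", "body": {"steps": [-0.6,0,0,0,0,0,0,-0.6,0,0,0,0,0,0,-0.3,0,0,0,0,0,0,0,0,-1,0,0,0,0,0,0,-2.5,0,0,0,0,0,0,-3,0,0,0,0,0,0,-3,0,0,0,0,0,0,-3,0,0,0,0,0,-3,-3,0,0,0,0,0,-4,-2,0,0,0,0,0,-4,0,0,0,0,0,0,0,0,0,0,0,0]}}

```text
t: 23.45
position: [0.3926, -0.0581, 0.2732]
eef_rot: [1.625, 2.192, 0.504]
force: [-0.3, 0.2, -1.5]
finger_gap: 0.0003
```

```bash
python3 st.py; python3 o4.py 11 1.88; python3 - <<'E'
from h import *
for n,a in (('i',load('avg_side')),('f',load('s11'))): zoom(a,(330,165,405,255),7,'b'+n,gam=.7)
a=load('t11');zoom(a,(230,70,540,260),2,'tf')
E
```

```text
t 23.45 along 0.1834 yy -0.0549 xs -0.1661 F z -1.2 y 0.3 x -1.0 tilt [ 0.0045 -0.0072 -1.    ] toolx ang 1.7346496782565812 gap 0.0002724652749897738 q6 -0.5758867637010257
tool-frame pos rel axis: x -0.0262 y -0.1742 | phi_spoke(toolx+90) 3.305 | force toolx 0.4 tooly -0.9 z 1.2
polar 3.461 r 0.1749 spoke~ 3.398 torque about axis 0.09682565143465355
[ 0.3926 -0.0581  0.2732] [ 0.4886  0.0673 -0.8699] along 0.18344179057569038 yy -0.0548560821050228 xs -0.16612213076498072 [-0.2855  0.2218 -1.5327] 0.0002724652749897738 [-0.3348 -0.5198 -0.8169  0.806   0.2261 -0.5759]
```

View pics/o11t.png

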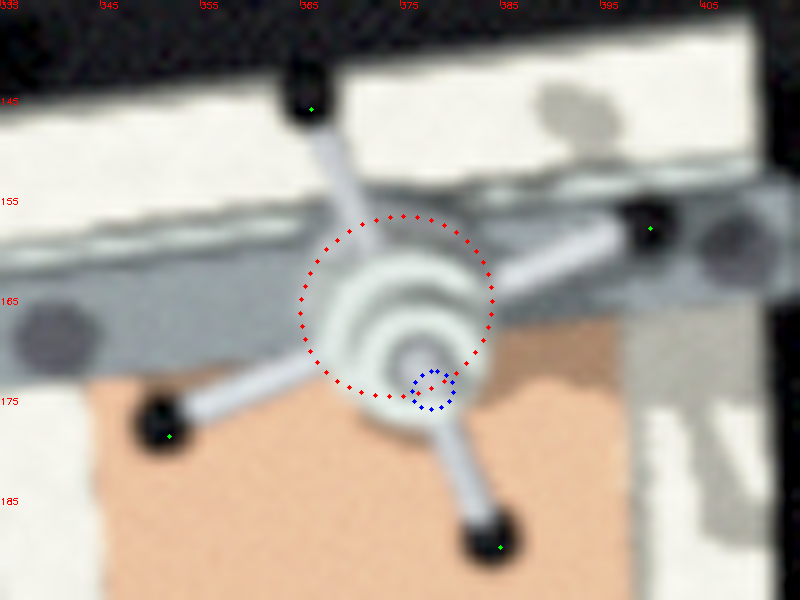

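View pics/bf.png

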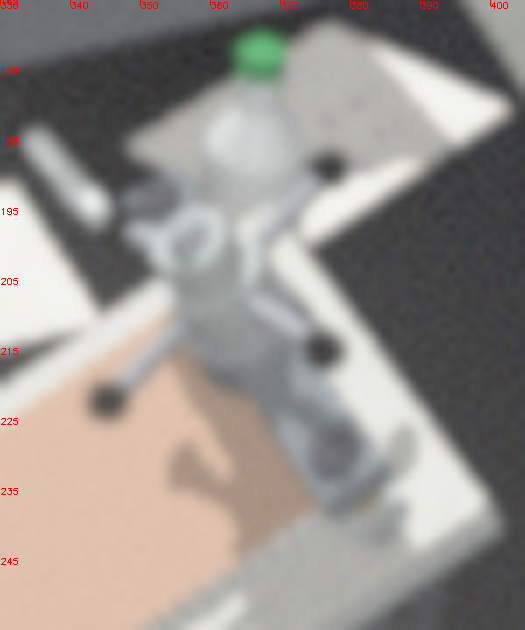

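View pics/bi.png

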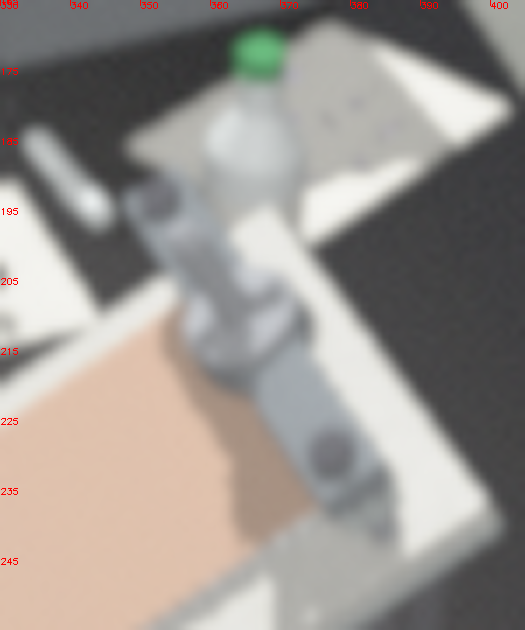

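View pics/tf.png

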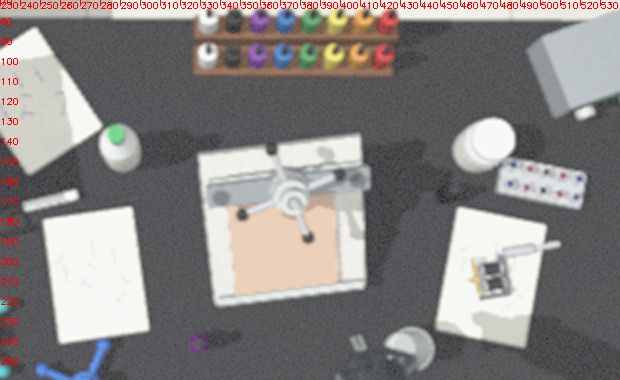

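```bash
python3 -c "
from bench import bot
print(bot.sense()['t']); print(bot.hand_in())"
```

```text
23.55
the job is handed in; nothing more can be done
None
```

I handed the job in at about 23.6 s of the 72 s allowed. The wheel is on the spindle and turned until the bar stopped giving.

**What I did**
- I picked up the clean grey wheel by its boss, after centring it with two squeezes at 90 degrees to each other.
- I slid it over the spindle, pressed lightly and turned it about 26 degrees until it dropped.
- I opened the fingers, shut them, and pushed two spokes clockwise one after the other with their side. The wheel turned about 2.65 rad, which is about 10 mm of bar travel.

**What the last checks showed**
- **Seating:** the hub dropped 8.0 mm from the key to the collar. In the last pictures the wheel is still down on the collar.
- **Clamping:** resistance was about 8–10 N while the bar ran free, then rose at the end. A push equal to about 18 N at 58 mm, held still for about a third of a second, did not move the wheel.
- **Surroundings:** the bystanders and the plate look unmoved in the final pictures, and the arm is clear of everything.

**What disagreed or fell short**
- The two cameras disagreed by about 6 mm, so I corrected them using the held wheel. The seat turned out 4 mm further along the spindle axis than I had first measured.
- The last moving push peaked at about 21 N, above the stated 13–16 N.
- When I first lowered the hub onto the key, the fingers briefly pressed with about 42 N. That is above the 40 N limit given for the arm and gripper body, although this was the held wheel pressing.
- I did not measure the gap between bar and plate directly. I judged the clamping from the force and the angle turned.

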